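# Load the weld plate magazine

### The job

Stock the laser welder's plate magazine: slide the yellow safety catch fully clear, lift the guard lid open, and stack every blue fixture plate on the bench flat on the sprung orange platform in the well. Then shut the lid right down and slide the catch fully home again. Leave everything else on the bench where it is.

Things in the scene. Friction and masses are not known exactly. Their poses are not given: they have to be found in the camera images.
- well: plate magazine: cream open-topped well fixed on a dark base plate (150 x 110 x 10 mm). Origin: on the bench under the well's centre; x runs to the lid's hinge (away from the robot at yaw 0), y to the catch, z up; turned up to 0.2 rad. A dark catch guide on a post stands beside it at x = -48 mm, y = 66 to 152 mm, top 148 mm above the bench
- well_mouth (a point): centre of the well's opening at rim height, 140 mm above the bench; axes as the well's. Opening 102 mm (x) by 68 mm (y), walls 5 mm thick. The walls across x are whole; each of the two y sides has only a corner strip at either end, leaving a slot 74 mm wide in x, open from rim to base, for fingers
- platform (a joint): travel of the orange sprung platform inside the well: 0 = up, empty (top 120 mm above the bench, 20 mm below the rim), grows as it sinks, stop at 0.100 m. Spring about 143 N/m, so each plate sinks it by about 14 to 20 mm, nearly a plate's thickness, and the top of the stack stays 3 to 20 mm below the rim
- platform_top (a point): centre of the top face of the orange platform (100 x 66 mm), on which the first plate rests; moves with the platform; axes as the well's
- lid (a joint): angle of the hinged guard lid (clear panel, navy frame, 121 x 90 x 8 mm): 0 = shut, flat on the rim; grows as it is lifted up and back, stop at 1.75 rad. Its stiff hinge holds it wherever it is left; about 3 N at the bar moves it
- lid_bar (a point): centre of the lid's red round handle bar (12 mm thick, 90 mm long, parallel to the well's y), 47 mm in front of the lid's front edge on two arms 74 mm apart, free between them, 168 mm from the hinge line; 144 mm above the bench when shut. It can turn between the fingers while the lid swings
- lid_hinge (a point): point on the lid's hinge line (which runs along the well's y), in the middle, at x = +65 mm of the well and 140 mm above the bench
- catch (a joint): travel of the sliding safety catch: 0 = home, its steel tongue covers the ear at the lid's front corner and the lid cannot be lifted; grows towards the well's +y (away from the well); ear free from 0.030; stop at 0.045 m. Stays where left; 2 N moves it. The tongue slides home only over a fully shut lid
- catch_grip (a point): a point in the yellow upright thumb-piece of the catch (24 mm along the well's x, 12 mm along y; it rises from 160 to 198 mm above the bench), 180 mm above the bench
- plate1_center (a point): centre (half-way up) of a blue weld fixture plate with a steel strip along its middle, 90 (x) x 56 (y) x 20 mm (z), about 0.27 kg; lies flat on the bench at the start; may be absent
- plate2_center (a point): centre (half-way up) of a blue weld fixture plate with a steel strip along its middle, 90 (x) x 56 (y) x 20 mm (z), about 0.27 kg; lies flat on the bench at the start; may be absent
- plate3_center (a point): centre (half-way up) of a blue weld fixture plate with a steel strip along its middle, 90 (x) x 56 (y) x 20 mm (z), about 0.27 kg; lies flat on the bench at the start; may be absent
- plate4_center (a point): centre (half-way up) of a blue weld fixture plate with a steel strip along its middle, 90 (x) x 56 (y) x 20 mm (z), about 0.27 kg; lies flat on the bench at the start; may be absent
- plate5_center (a point): centre (half-way up) of a blue weld fixture plate with a steel strip along its middle, 90 (x) x 56 (y) x 20 mm (z), about 0.27 kg; lies flat on the bench at the start; may be absent
- lens_pot: aluminium lens pot with black cap, 70 mm across, 42 mm high; origin at its underside; not part of the job, leave it alone
- gauge_box: wooden gauge box 85 x 60 x 32 mm; origin at its underside; not part of the job, leave it alone
- wash_bottle: white bottle, 64 mm across, 150 mm high; origin at its underside; not part of the job, leave it alone
- solvent_jar: amber jar 70 mm across, 90 mm high; origin at its underside; not part of the job, leave it alone
- parts_tray: steel tray 100 x 160 x 35 mm, one divider; origin at its underside; not part of the job, leave it alone
- driver: screwdriver 170 mm long; origin at its underside; not part of the job, leave it alone
- spanner: spanner 160 mm long; origin at its underside; not part of the job, leave it alone
There are look-alikes about, which are no part of the job. Leave any green or pink look-alike of the part that bears plate1_center alone.

How it is judged:
By the outcome, as a careful person would: the job done as asked, in the order asked, and still so for the second after the job is handed in, with the robot touching nothing.
Of plate1, plate2, plate3, plate4, plate5 only 3 to 5 are there at a start; the rules pass over those that are not, and their reading is None.
At some moment in a run one of plate1, plate2, plate3, plate4, plate5 may be knocked a few centimetres aside while the robot is not near it.
Once in a run the grip may slacken for a moment while it holds something.
It also fails if it takes over 210 s, if anything falls off the work surface, if the arm or the gripper's body presses on something with over 40 N, if the wrist force passes 120 N, or if a joint passes its speed limit or range.

### The arm

A 6-joint arm with a two-finger parallel gripper is mounted at the origin on the work surface. World frame = base frame: x ahead of the robot, y to its left, z up, the work surface at z = 0. Lengths are in m, angles in rad, forces in N, time in s.
With the tool pointing down it reaches from about 0.375 to 0.9 m from the base axis. Payload 3.1 kg.
Tool frame: the origin (TCP) lies at the very end of the fingers, on their centre line; the grasp point (between the pads) lies 19 mm behind it; x points along the fingers, z is the direction in which the jaws open and shut, and the axes are right-handed (so a half turn about x gives the same grasp; the last joint's range is limited). The gripper opens to 85 mm and grips with 20 to 120 N. Pads are 22 mm wide; open, the fingers measure 114 mm over their backs; the gripper's body (76 mm by 85 mm) begins 54 mm behind the grasp point. The pads swing forward as they close: fully open they stand 13 mm farther back than shut.
Start: joints at [1.119, 0.527, 1.433, -0, 1.181, -0.178], TCP at [0.169, 0.602, 0.231] pointing down, gripper open.
Joint ranges: [-3.08, 3.08], [-0.75, 2.2], [0.22, 2.44], [-1.43, 4.57], [0, 2.65], [-2.85, 2.85]. Speed limits (rad/s): [2.79, 2.79, 3.14, 3.14, 3.14, 3.14].

### API

Orientations are given as a unit quaternion [x, y, z, w].
In Python, from station import manip, viewer, job gives the robot as it stands.
- The arm moves only by the tool move_arm, never from a script. Its argument "deltas" is one flat list of numbers, 7 for each row, row after row: the finger opening in mm, from 0 to 85.4, then the shift along the tool's x, y, z in mm, then the turn, a rotation vector about the tool's x, y, z in degrees. In form: [jaw, tx, ty, tz, rx, ry, rz, jaw, tx, ty, tz, rx, ry, rz, ...]. A call has 1 to 10 rows; each row shifts and turns the commanded pose from where the row before left it, along the tool's axes as they then stand; what a row does not reach is not made up. A row lasts 1/10 s, in which the tool goes at most 50 mm and 8.59 degrees, less where a joint would pass 70% of its speed; a pose out of reach is approached as far as the arm can. A call is refused whole if a number of a shift passes 50 or a number of a turn 8.59, either way. A call with a gripper value outside its range is refused whole. The fingers move at their own pace and stop on an object; "force" is the grip in N (left out, the last holds). Time passes only in rows, so rows that do not move let the fingers close. It gives the time, the measured TCP pose, the force and the opening at its end, in the units of the state.
- manip.sense(): the state, without advancing time (a new reading comes with each control period).
- viewer.snapshot(name): name is "side" or "top"; returns a dict with "image" (384x512x3 uint8, red, green, blue), "depth" (384x512 float32, m along the optical axis (not along the pixel's ray), 0 where there is no reading), "fovy" (degrees; the focal length in pixels is half the picture's height over the tangent of half this angle, whatever the lens; pixels are square), "cx", "cy" (the principal point, pixels), "R" (3x3) and "t" (3): a world point X has camera coordinates R X + t. Camera axes: x right, y down, z forward; pixel columns grow to the right and rows downward; lengths in m; the calibration is good to about 2 mm. A picture is of the moment at which its call begins.
- job.sign_off(): hands the job in, once; it reports no verdict.
The state is a dict: "t": time; "q": joint angles; "qd": joint speeds; "tau": joint torques, N m; "tcp_pos": TCP position; "tool_rot": TCP orientation; "force": force on the tool from outside, world axes, zero at the start; "ft_torque": the same for the moment, N m; "finger_gap": opening from 0.0 (shut) to 1.0 (fully open).
Only numpy, scipy, OpenCV 4.12 (cv2) and the standard library are available. Lean on these libraries where they do the work, as an engineer would, in place of code of your own. Each camera call takes 0.05 s, during which the arm holds its last target.

## Working session

There is one attempt and no reset: what is moved stays moved. The work goes in short steps, Python scripts to look and compute and a tool call to move; the robot and the scene stay as the last step left them, time stands still between calls to the robot, and variables do not carry over. Pictures are saved under pics/ and viewed, and the job is handed in when it is done.

Besides the shell and the picture viewer there is one more tool, called after ">>>" in YAML: its name, and indented under it one key for each argument. move_arm: Moves the arm, as the interface text tells. Its arguments: {"type":"object","properties":{"deltas":{"type":"array"},"force":{"type":"number"}},"required":["deltas"]}

```bash
mkdir -p pics; ls; cat > h.py <<'E'
import numpy as np, cv2
from station import manip, viewer, job
from scipy.spatial.transform import Rotation as Ro
def snap(n):
    s=viewer.snapshot(n); H,W=s['depth'].shape
    f=H/2/np.tan(np.radians(s['fovy'])/2)
    v,u=np.mgrid[:H,:W]; d=s['depth']
    P=np.stack([(u-s['cx'])/f*d,(v-s['cy'])/f*d,d],-1)
    s['P']=(P-s['t'])@s['R']; s['f']=f; s['ok']=d>0
    return s
def save(s,name,crop=None,k=1):
    im=s['image'][:,:,::-1]
    if crop: im=im[crop[1]:crop[3],crop[0]:crop[2]]
    cv2.imwrite('pics/'+name,cv2.resize(im,None,fx=k,fy=k,interpolation=cv2.INTER_CUBIC))
E
python3 - <<'E'
from h import *
print(manip.sense())
for n in('top','side'):
    s=snap(n); save(s,n+'0.png',k=1.5); print(n,s['fovy'],s['cx'],s['cy'],s['R'],s['t'])
    np.savez(n+'0.npz',**{k:s[k] for k in('image','P','depth')})
E
```

```text
pics
{'t': 0.0, 'q': array([ 1.11851781e+00,  5.28474119e-01,  1.43391015e+00,  1.61890249e-05,
        1.18139225e+00, -1.78498559e-01]), 'qd': array([-0.00018411, -0.00031096, -0.00046897,  0.00172563, -0.00095577,
        0.00039685]), 'tau': array([-9.39724632e-04, -4.42345047e+01, -1.78025919e+01, -3.27498692e-04,
        8.39429442e-03,  3.02074632e-06]), 'tcp_pos': array([0.16863053, 0.6010758 , 0.23032624]), 'tool_rot': array([-0.42743414,  0.56424578,  0.42674421,  0.56286422]), 'force': array([ 0.52810467, -0.62595477, -0.44258263]), 'ft_torque': array([0.00283033, 0.03258083, 0.02886759]), 'finger_gap': 1.000144505080813}
top 54.24337115868199 252.486120625447 193.87995471654125 [[-0.12951988 -0.99157199 -0.00309556]
 [-0.97078211  0.12743905 -0.20332579]
 [ 0.20200666 -0.02332962 -0.97910625]] [0.12212357 0.57696396 1.20425235]
side 54.84609674505037 261.652918926997 187.31643499445192 [[ 0.98635222 -0.16380413 -0.01665869]
 [-0.12153935 -0.6561063  -0.74481724]
 [ 0.11107427  0.73667682 -0.66706055]] [-0.5536058   0.21112896  0.9115598 ]
```

View pics/top0.png

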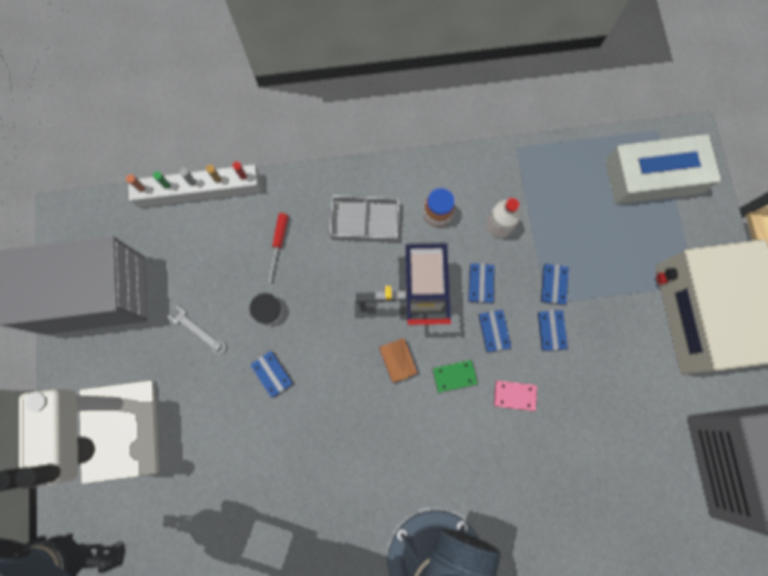

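View pics/side0.png

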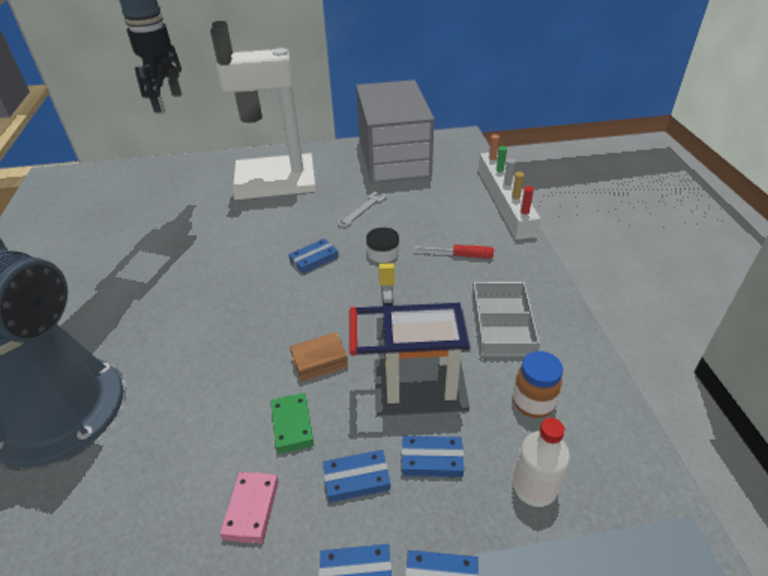

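The top view shows five blue plates, at about (272,374), (482,283), (495,330), (555,284) and (553,330) in the enlarged picture. The well is near (427,285), the yellow catch near (388,292), and the red bar near (428,321).

```bash
cat >> h.py <<'E'
def hsv(s): return cv2.cvtColor(s['image'],cv2.COLOR_RGB2HSV)
def plates(s,zlo=.012,zhi=.03):
    h=hsv(s); P=s['P']; z=P[...,2]
    m=((h[...,0]>100)&(h[...,0]<125)&(h[...,1]>130)&(h[...,2]>60)&(P[...,0]>.2)&(P[...,0]<.95)&(z>zlo)&(z<zhi)).astype(np.uint8)
    m=cv2.morphologyEx(m,cv2.MORPH_CLOSE,np.ones((5,5)))
    n,l,st,c=cv2.connectedComponentsWithStats(m); out=[]
    for i in range(1,n):
        if st[i,4]<120: continue
        q=P[(l==i)&(z>zlo)&(z<zhi)]
        (c0,wh,a)=cv2.minAreaRect((q[:,:2]*1000).astype(np.float32))
        if wh[0]<wh[1]: a+=90; wh=wh[::-1]
        a=(a+90)%180-90
        out.append((np.round(c0,1),np.round(wh,1),round(a,1),round(float(np.median(q[:,2]))*1000,1),st[i,4]))
    return out
E
python3 - <<'E'
from h import *
for n in('top','side'):
    s=snap(n); print(n)
    for p in plates(s): print(p)
    h=hsv(s);P=s['P'];z=P[...,2]
    reg=(P[...,0]>.4)&(P[...,0]<.8)&(abs(P[...,1])<.3)&s['ok']
    for nm,m in (('yellow',(h[...,0]>20)&(h[...,0]<32)&(h[...,1]>150)&(z>.15)),('red',((h[...,0]<6)|(h[...,0]>174))&(h[...,1]>150)&(z>.12)&(z<.16)),('navy',(h[...,0]>105)&(h[...,0]<130)&(h[...,1]>80)&(z>.135)&(z<.155))):
        q=P[m&reg]
        if len(q)<5: print(nm,len(q)); continue
        r=cv2.minAreaRect((q[:,:2]*1000).astype(np.float32))
        print(nm,len(q),np.round(q.min(0),3),np.round(q.max(0),3),np.round(q.mean(0),4),np.round(r[0],1),np.round(r[1],1),round(r[2],1))
E
```

```text
top
(array([ 588.6, -175.6]), array([79.6, 18.8]), -9.3, 19.0, np.int32(121))
(array([ 564.9, -345.7]), array([84.6, 20.8]), -15.1, 19.1, np.int32(135))
(array([ 469.7, -187.2]), array([83.9, 18.9]), 2.2, 19.2, np.int32(132))
(array([ 456.3, -319.7]), array([84.1, 20.4]), -1.9, 19.6, np.int32(139))
(array([439.2, 310.8]), array([85.8, 52.7]), 27.6, 19.6, np.int32(311))
yellow 24 [0.546 0.028 0.17 ] [0.566 0.036 0.201] [0.5548 0.0319 0.1941] [555.9  32. ] [20.3  8. ] 5.8
red 115 [ 0.488 -0.271  0.142] [ 0.733 -0.003  0.155] [ 0.5808 -0.1253  0.149 ] [ 594.6 -155.1] [ 63.9 354.7] 42.6
navy 202 [ 0.5   -0.103  0.143] [ 0.658 -0.005  0.152] [ 0.5819 -0.0569  0.1471] [580.9 -55.2] [ 85.4 153.2] 83.6
side
(array([ 768.9, 2046.4]), array([356.4,  52.4]), 1.0, 20.0, np.int32(233))
(array([441.2, 308.1]), array([88. , 58.6]), 27.7, 20.2, np.int32(337))
(array([ 592.4, -177.7]), array([86. , 21.7]), -9.4, 20.2, np.int32(302))
(array([ 472.4, -189.6]), array([87.6, 21.5]), 3.1, 20.4, np.int32(323))
(array([ 584.8, -211.6]), array([87.8, 24.7]), -11.5, 19.9, np.int32(473))
(array([ 473.6, -223.6]), array([88.5, 25.8]), 1.9, 20.1, np.int32(490))
(array([ 459. , -322.4]), array([86.6, 21.5]), -4.1, 20.4, np.int32(495))
(array([ 567.1, -350. ]), array([88.3, 24.9]), -15.3, 20.3, np.int32(548))
yellow 113 [0.549 0.023 0.164] [0.569 0.036 0.2  ] [0.5589 0.0266 0.1851] [559.4  29.1] [11.8 20.6] 81.6
red 327 [ 0.487 -0.277  0.139] [ 0.738 -0.003  0.153] [ 0.6343 -0.1819  0.1489] [ 596.9 -155.9] [ 70.  357.7] 43.0
navy 765 [ 0.497 -0.111  0.135] [ 0.666 -0.001  0.152] [ 0.5862 -0.0628  0.148 ] [581.6 -53.5] [ 99.2 160.9] 84.0
```

```bash
cat >> h.py <<'E'
def plates2(s,zlo=.012,zhi=.027,xlo=.3):
    h=hsv(s); P=s['P']; z=P[...,2]; 
    inr=(P[...,0]>xlo)&(P[...,0]<.8)&(abs(P[...,1])<.5)&s['ok']&(z>zlo)&(z<zhi)
    blue=(h[...,0]>100)&(h[...,0]<125)&(h[...,1]>130)&(h[...,2]>50)&inr
    n,l,st,c=cv2.connectedComponentsWithStats(inr.astype(np.uint8)); out=[]
    for i in range(1,n):
        if st[i,4]<200 or (blue&(l==i)).sum()<.35*st[i,4]: continue
        q=P[(l==i)&(z>.017)]
        (c0,wh,a)=cv2.minAreaRect((q[:,:2]*1000).astype(np.float32))
        if wh[0]<wh[1]: a+=90; wh=wh[::-1]
        a=(a+90)%180-90
        out.append((np.round(c0,1),np.round(q[:,:2].mean(0)*1000,1),np.round(wh,1),round(a,1),round(float(np.median(q[:,2]))*1000,1),st[i,4]))
    return out
E
python3 - <<'E'
from h import *
for n in('top','side'):
    s=snap(n); print(n)
    for p in plates2(s): print(p)
    h=hsv(s);P=s['P'];z=P[...,2]
    reg=(P[...,0]>.4)&(P[...,0]<.7)&(P[...,1]>-.13)&(P[...,1]<.1)&s['ok']
    m=((h[...,0]<6)|(h[...,0]>174))&(h[...,1]>150)&(z>.135)&(z<.16)&reg&(P[...,0]<.52)
    q=P[m]; r=np.polyfit(q[:,1],q[:,0],1); print('bar',len(q),q.mean(0).round(4),q.min(0).round(4),q.max(0).round(4),'yaw',np.degrees(np.arctan(-r[0])))
    m=reg&(z>.141)&(z<.155)&(P[...,0]>.5)
    q=P[m]; r=cv2.minAreaRect((q[:,:2]*1000).astype(np.float32)); print('lid',np.round(r[0],1),np.round(r[1],1),r[2])
    save(s,n+'_c.png',(220,140,320,240) if n=='top' else (210,160,340,290),6 if n=='top' else 4.5)
E
```

```text
top
(array([ 587.5, -194.6]), array([ 587.6, -194.2]), array([91.3, 56.2]), -10.6, 20.1, np.int32(414))
(array([ 562.1, -363.3]), array([ 562.5, -363.2]), array([89.5, 57. ]), -11.4, 20.0, np.int32(413))
(array([ 472.7, -206.2]), array([ 471.7, -205.7]), array([89.8, 56. ]), 2.2, 20.0, np.int32(435))
(array([ 456.6, -337.5]), array([ 456.8, -337.4]), array([89.8, 56.6]), -4.7, 20.0, np.int32(437))
(array([440.9, 312. ]), array([440.3, 311.5]), array([89.8, 56.4]), 27.0, 20.1, np.int32(448))
bar 71 [ 0.4941 -0.0419  0.1488] [ 0.4873 -0.0865  0.1434] [ 0.5021 -0.0033  0.1533] yaw -6.023442095047481
lid [586.1  -2.8] [195.6 168.5] 83.65784454345703
side
(array([441.7, 310.2]), array([440.6, 308.5]), array([93.3, 61.1]), 25.3, 20.2, np.int32(369))
(array([ 588.3, -196.2]), array([ 587.7, -196.9]), array([88.7, 57.8]), -10.2, 20.2, np.int32(985))
(array([ 472.8, -206.9]), array([ 472.7, -208.4]), array([90.3, 57.7]), 2.5, 20.3, np.int32(1070))
(array([ 457.8, -329.2]), array([ 459.3, -329.4]), array([90.3, 38.4]), -6.4, 20.3, np.int32(906))
(array([ 566.2, -349.9]), array([ 564. , -351.2]), array([91.8, 30.3]), -10.6, 20.4, np.int32(718))
bar 128 [ 0.4953 -0.0505  0.1492] [ 0.4865 -0.0923  0.1432] [ 0.504  -0.0036  0.1523] yaw -6.941268234518001
lid [585.6  -3.9] [199. 170.] 83.4149398803711
```

View pics/top_c.png

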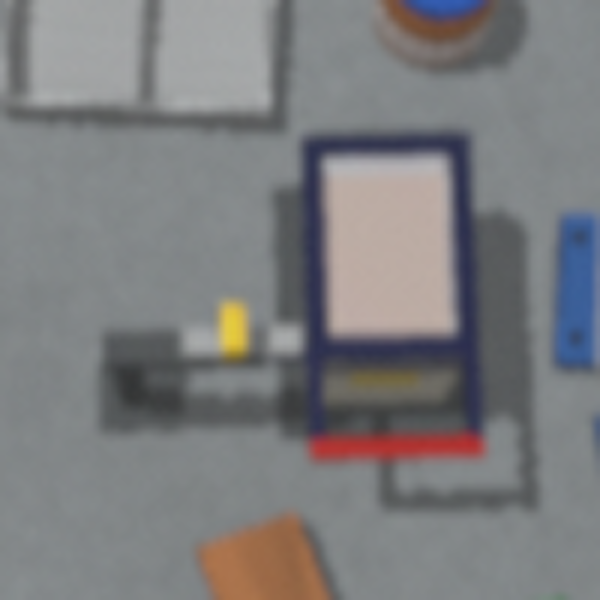

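View pics/side_c.png

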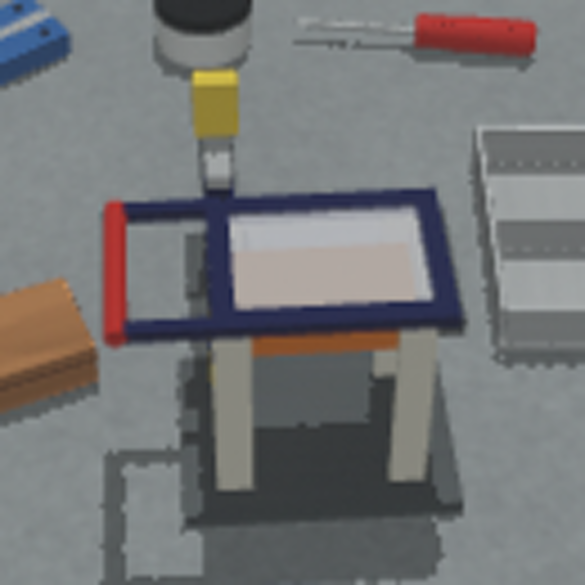

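```bash
cat >> h.py <<'E'
YAW=np.radians(-6.5); W0=np.array([.597,-.0587,0.])
def wp(x,y,z,yaw=None):
    yaw=YAW if yaw is None else yaw
    c,s=np.cos(yaw),np.sin(yaw); return np.array([W0[0]+(c*x-s*y)/1000,W0[1]+(s*x+c*y)/1000,z/1000])
def target_rot(jawdeg):
    # tool x down, tool z horizontal at angle jawdeg; choose half-turn nearest
    M=[]
    cur=Ro.from_quat(manip.sense()['tool_rot'])
    best=None
    for a in (jawdeg,jawdeg+180):
        a=np.radians(a); x=np.array([0,0,-1.]); z=np.array([np.cos(a),np.sin(a),0]); y=np.cross(z,x)
        R=Ro.from_matrix(np.stack([x,y,z],1)); d=(cur.inv()*R).magnitude()
        if best is None or d<best[0]: best=(d,R)
    return cur,best[1]
def plan(pos,jawdeg):
    s=manip.sense(); cur,R=target_rot(jawdeg)
    d=np.asarray(pos)-s['tcp_pos']
    print('t',round(s['t'],2),'tcp',s['tcp_pos'].round(4),'q',s['q'].round(2),'gap',round(s['finger_gap']*85.4,1),'F',s['force'].round(1))
    print('world d mm',(d*1000).round(1),'rotvec tool deg',np.degrees((cur.inv()*R).as_rotvec()).round(2))
    print('shift in current tool axes',(cur.inv().apply(d)*1000).round(1),' in target axes',(R.inv().apply(d)*1000).round(1))
    print('axes tgt y,z',R.as_matrix()[:,1].round(3),R.as_matrix()[:,2].round(3))
E
python3 - <<'E'
from h import *
plan(wp(-48,82,230),-6.5+90)
print(wp(-48,82,0))
E
```

```text
t 0.3 tcp [0.1688 0.6015 0.231 ] q [ 1.12  0.53  1.43  0.    1.18 -0.18] gap 85.5 F [0.5 0.  0.6]
world d mm [ 389.7 -573.3   -1. ] rotvec tool deg [-9.19 -0.04 -0.01]
shift in current tool axes [   1.2 -530.2 -446.5]  in target axes [   1.  -452.1 -525.5]
axes tgt y,z [-0.994  0.113  0.   ] [0.113 0.994 0.   ]
[0.55859121 0.02820665 0.        ]
```

>>> move_arm:
  deltas: [85,0,0,0,-4.6,0,0,85,0,0,0,-4.6,0,0,85,0,-30,-35,0,0,0,85,0,-30,-35,0,0,0,85,0,-30,-35,0,0,0,85,0,-30,-35,0,0,0,85,0,-30,-35,0,0,0,85,0,-30,-35,0,0,0,85,0,-30,-35,0,0,0,85,0,-30,-35,0,0,0]
  force: 40

```text
t: 1.3
tcp_pos: [0.3766, 0.2948, 0.2315]
tool_rot: [-0.471, 0.527, 0.471, 0.528]
force: [0.4, 0.7, 0.6]
finger_gap: 0.997
```

>>> move_arm:
  deltas: [85,0,-30,-35,0,0,0,85,0,-30,-35,0,0,0,85,0,-30,-35,0,0,0,85,0,-30,-35,0,0,0,85,0,-30,-35,0,0,0,85,0,-30,-35,0,0,0,60,0,-30,-35,0,0,0,60,0,0,0,0,0,0,60,0,0,0,0,0,0]

```text
t: 2.2
tcp_pos: [0.5568, 0.0283, 0.231]
tool_rot: [-0.47, 0.528, 0.471, 0.528]
force: [0.1, -0.9, -0.4]
finger_gap: 0.702
```

```bash
python3 - <<'E'
from h import *
plan(wp(-48,82,164),-6.5+90)
s=snap('side'); save(s,'a1.png',k=1.5)
s=snap('top'); save(s,'a2.png',(180,100,380,250),4)
E
```

```text
t 2.2 tcp [0.5568 0.0283 0.231 ] q [-0.15  0.44  1.6   0.    1.1  -1.61] gap 60.0 F [ 0.1 -0.9 -0.4]
world d mm [  1.8  -0.1 -67. ] rotvec tool deg [-0.13  0.02 -0.06]
shift in current tool axes [67.  -1.9  0.1]  in target axes [67.  -1.8  0.1]
axes tgt y,z [-0.994  0.113  0.   ] [0.113 0.994 0.   ]
```

View pics/a1.png

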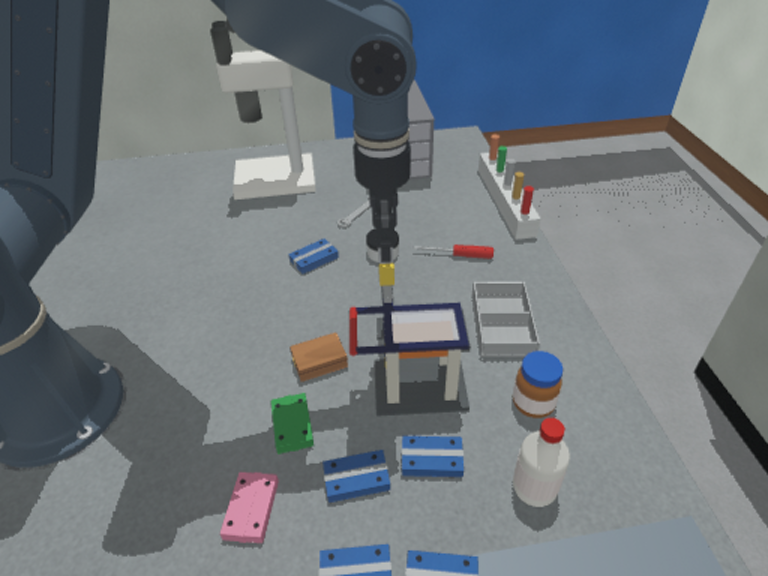

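>>> move_arm:
  deltas: [60,25,-2,0,0,0,0,60,25,0,0,0,0,0,60,16,0,0,0,0,0,60,0,0,0,0,0,0,0,0,0,0,0,0,0,0,0,0,0,0,0,0,0,0,0,0,0,0,0,0,0,0,0,0,0,0,0,0,0,0,0,0,0]
  force: 30

```text
t: 3.2
tcp_pos: [0.5596, 0.0309, 0.1667]
tool_rot: [-0.471, 0.526, 0.471, 0.529]
force: [1.3, 6.2, 4.1]
finger_gap: 0.131
```

>>> move_arm:
  deltas: [0,0,0,10,0,0,0,0,0,0,10,0,0,0,0,0,0,10,0,0,0,0,0,0,10,0,0,0,0,0,0,6,0,0,0,0,0,0,1,0,0,0,0,0,0,0,0,0,0]

```text
t: 3.9
tcp_pos: [0.5646, 0.0759, 0.1667]
tool_rot: [-0.472, 0.527, 0.47, 0.527]
force: [-1.4, -1.3, 7.0]
finger_gap: 0.135
```

>>> move_arm:
  deltas: [45,0,0,0,0,0,0,45,0,0,0,0,0,0,45,0,0,0,0,0,0,45,0,0,0,0,0,0,45,-25,0,0,0,0,0,45,-45,0,0,0,0,0,45,0,0,0,0,0,0]

```text
t: 4.6
tcp_pos: [0.568, 0.0756, 0.2407]
tool_rot: [-0.474, 0.524, 0.468, 0.53]
force: [0.9, -0.5, 0.1]
finger_gap: 0.524
```

```bash
python3 - <<'E'
from h import *
plan(wp(-103,0,210),-6.5)
for n in('top','side'):
    s=snap(n); save(s,'b_'+n+'.png',(180,100,330,250) if n=='top' else (180,100,380,300),4 if n=='top' else 3)
    h=hsv(s);P=s['P'];z=P[...,2]
    m=(h[...,0]>20)&(h[...,0]<32)&(h[...,1]>150)&(z>.155)&(z<.21)&(P[...,0]>.5)&(P[...,0]<.6)&(abs(P[...,1])<.12)
    q=P[m]; print(len(q),q.min(0).round(3),q.max(0).round(3))
E
```

```text
t 4.6 tcp [0.568  0.0756 0.2407] q [-0.06  0.44  1.56  0.    1.12 -1.52] gap 44.7 F [ 0.9 -0.5  0.1]
world d mm [ -73.4 -122.6  -30.7] rotvec tool deg [-89.98  -0.51   0.57]
shift in current tool axes [  29.9   59.4 -130.2]  in target axes [ 30.7 130.1  59. ]
axes tgt y,z [-0.113 -0.994  0.   ] [-0.994  0.113 -0.   ]
6 [0.556 0.075 0.195] [0.563 0.078 0.2  ]
109 [0.553 0.067 0.165] [0.574 0.08  0.199]
```

View pics/b_side.png

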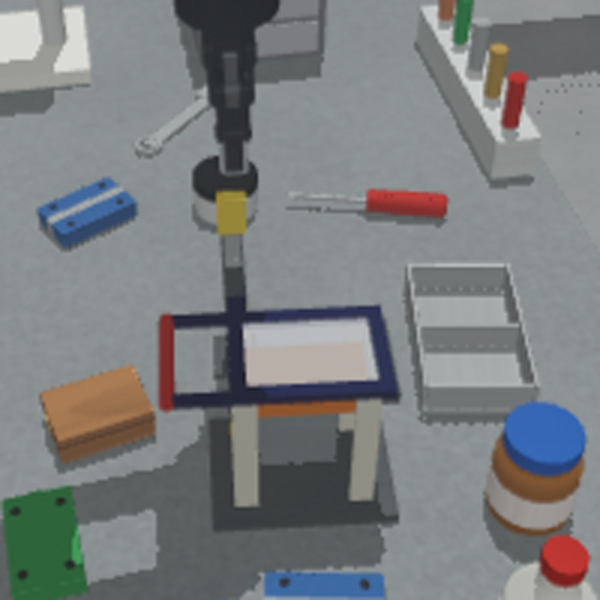

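>>> move_arm:
  deltas: [45,0,0,0,8.5,0,0,45,0,0,0,8.5,0,0,45,0,0,0,8.5,0,0,45,0,0,0,8.5,0,0,45,0,0,0,8.5,0,0,45,0,0,0,8.5,0,0,45,0,0,0,8.5,0,0,45,0,0,0,8.5,0,0,45,0,0,0,8.5,0,0,45,0,0,0,8.5,0,0]

```text
t: 5.7
tcp_pos: [0.5628, 0.0758, 0.2334]
tool_rot: [0.011, 0.708, -0.011, 0.706]
force: [-0.0, -0.1, 0.5]
finger_gap: 0.527
```

>>> move_arm:
  deltas: [45,0,0,0,5,0,0,45,0,-43,-20,0,0,0,45,0,-43,-20,0,0,0,45,0,-43,-20,0,0,0,45,10,0,0,0,0,0,45,0,0,0,0,0,0]

```text
t: 6.3
tcp_pos: [0.488, -0.046, 0.2233]
tool_rot: [0.042, 0.708, -0.04, 0.704]
force: [-0.7, 0.3, -0.8]
finger_gap: 0.527
```

```bash
python3 - <<'E'
from h import *
plan(wp(-103,0,126),-6.5)
for n in('top','side'):
    s=snap(n); save(s,'c_'+n+'.png',(200,120,350,270) if n=='top' else (180,100,380,300),4 if n=='top' else 3)
E
```

```text
t 6.3 tcp [ 0.488  -0.046   0.2233] q [-0.32  0.36  1.77  0.    1.02 -0.21] gap 45.0 F [-0.7  0.3 -0.8]
world d mm [  6.7  -1.1 -97.3] rotvec tool deg [-0.16 -0.27 -0.08]
shift in current tool axes [97.3 -0.4  7.2]  in target axes [97.3 -0.3  6.8]
axes tgt y,z [0.113 0.994 0.   ] [ 0.994 -0.113 -0.   ]
```

View pics/c_side.png

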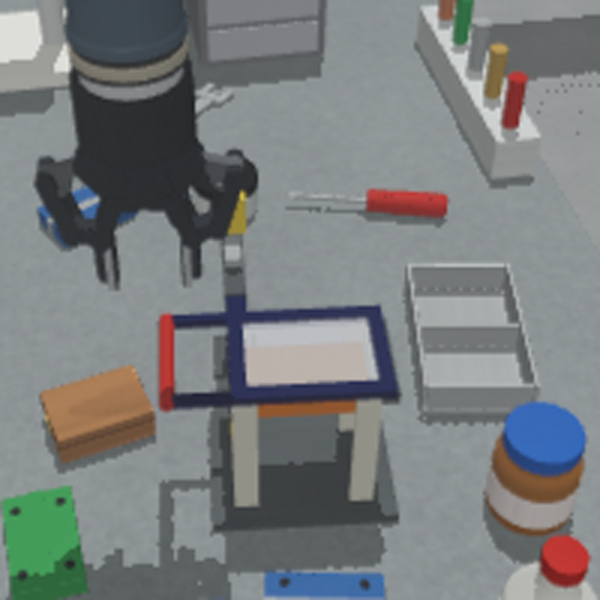

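View pics/c_top.png

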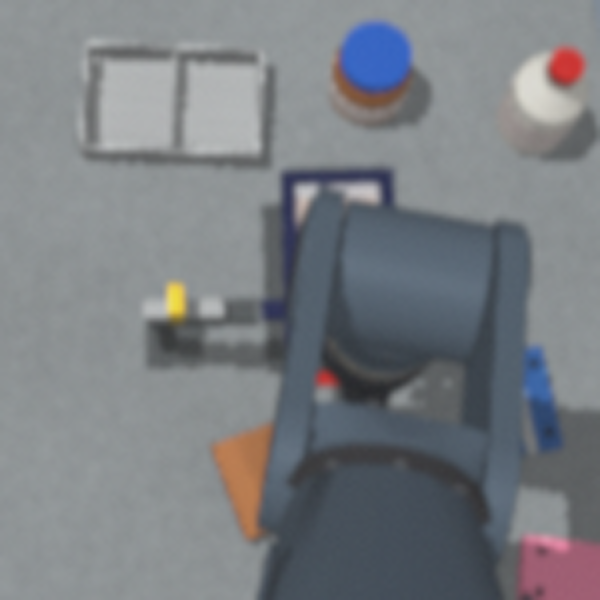

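>>> move_arm:
  deltas: [45,40,0,7,0,0,0,45,40,0,0,0,0,0,45,17,0,0,0,0,0,45,0,0,0,0,0,0,0,0,0,0,0,0,0,0,0,0,0,0,0,0,0,0,0,0,0,0,0,0,0,0,0,0,0,0,0,0,0,0,0,0,0]
  force: 30

```text
t: 7.3
tcp_pos: [0.4946, -0.0457, 0.1293]
tool_rot: [0.04, 0.707, -0.039, 0.705]
force: [-4.9, 0.4, 2.7]
finger_gap: 0.13
```

```bash
python3 - <<'E'
from h import *
plan(wp(-103,0,126),-6.5)
E
```

```text
t 7.3 tcp [ 0.4946 -0.0457  0.1293] q [-0.32  0.52  1.84 -0.    0.78 -0.2 ] gap 11.1 F [-4.9  0.4  2.7]
world d mm [ 0.1 -1.4 -3.3] rotvec tool deg [ 0.07 -0.23 -0.02]
shift in current tool axes [ 3.3 -1.3  0.2]  in target axes [ 3.3 -1.3  0.2]
axes tgt y,z [0.113 0.994 0.   ] [ 0.994 -0.113 -0.   ]
```

```bash
python3 - <<'E'
import numpy as np
a=np.radians(np.r_[0:98:7]+1.4); p=168*np.c_[-np.sin(a),-np.cos(a)]  # tool x=-z ; tool z = well x
p-=p[0]; q=p.round(); print(len(a)-1); print(np.diff(q,axis=0).astype(int).tolist(), q[-1])
E
```

```text
13
[[-20, 2], [-21, 4], [-19, 7], [-18, 9], [-18, 11], [-15, 13], [-14, 15], [-12, 16], [-10, 18], [-8, 19], [-5, 20], [-3, 20], [-1, 21]] [-164.  175.]
```

>>> move_arm:
  deltas: [0,-20,0,2,0,0,0,0,-21,0,4,0,0,0,0,-19,0,7,0,0,0,0,-18,0,9,0,0,0,0,-18,0,11,0,0,0,0,-15,0,13,0,0,0,0,-14,0,15,0,0,0]

```text
t: 8.0
tcp_pos: [0.5495, -0.0518, 0.2544]
tool_rot: [0.04, 0.712, -0.039, 0.699]
force: [-16.3, 1.5, 10.7]
finger_gap: 0.128
```

```bash
python3 - <<'E'
from h import *
plan(wp(-103+61,0,126+125),-6.5)
E
```

```text
t 8.0 tcp [ 0.5495 -0.0518  0.2544] q [-0.29  0.41  1.58 -0.    1.17 -0.18] gap 10.9 F [-16.3   1.5  10.7]
world d mm [ 5.7 -2.2 -3.4] rotvec tool deg [ 0.1  -1.05 -0.01]
shift in current tool axes [ 3.3 -1.5  6. ]  in target axes [ 3.4 -1.5  5.9]
axes tgt y,z [0.113 0.994 0.   ] [ 0.994 -0.113 -0.   ]
```

>>> move_arm:
  deltas: [0,-12,0,16,0,0,0,0,-10,0,18,0,0,0,0,-8,0,19,0,0,0,0,-5,0,20,0,0,0,0,-3,0,20,0,0,0,0,0,0,0,0,0,0]

```text
t: 8.6
tcp_pos: [0.653, -0.0634, 0.2956]
tool_rot: [0.04, 0.703, -0.04, 0.709]
force: [0.0, 1.7, 8.5]
finger_gap: 0.123
```

```bash
python3 - <<'E'
from h import *
plan(wp(-103+154,0,126+163),-6.5)
s=snap('side'); save(s,'d_side.png',(180,60,400,280),2.7)
E
```

```text
t 8.6 tcp [ 0.653  -0.0634  0.2956] q [-0.27  0.51  1.28  0.    1.35 -0.16] gap 10.5 F [0.  1.7 8.5]
world d mm [-5.4 -1.1 -6.6] rotvec tool deg [ 0.04  0.48 -0.04]
shift in current tool axes [ 6.5 -1.7 -5.3]  in target axes [ 6.6 -1.7 -5.2]
axes tgt y,z [0.113 0.994 0.   ] [ 0.994 -0.113 -0.   ]
```

View pics/d_side.png

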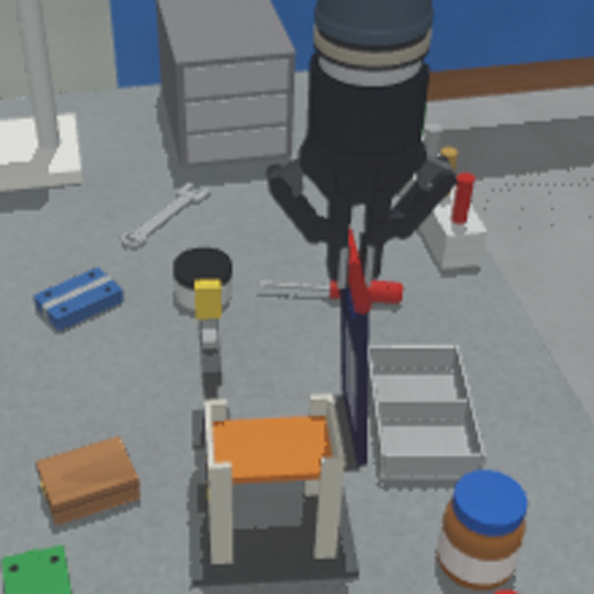

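The lid stands upright. I'll push it a bit farther back and then release it.

>>> move_arm:
  deltas: [0,0,0,12,0,0,0,0,0,0,10,0,0,0,0,0,0,0,0,0,0,45,0,0,0,0,0,0,45,0,0,0,0,0,0,45,0,0,0,0,0,0,45,0,0,0,0,0,0,45,-30,0,0,0,0,0,45,-30,0,0,0,0,0,45,0,0,0,0,0,0]

```text
t: 9.65
tcp_pos: [0.674, -0.0671, 0.3565]
tool_rot: [0.039, 0.702, -0.041, 0.709]
force: [0.2, -0.5, 0.9]
finger_gap: 0.526
```

```bash
python3 - <<'E'
from h import *
plan([.473,-.207,.33],2.3)
for n in('top','side'):
    s=snap(n); save(s,'e_'+n+'.png',k=1.5); print(n)
    for p in plates2(s): print(p)
    if n=='top':
        h=hsv(s);P=s['P'];z=P[...,2]
        m=(h[...,0]>5)&(h[...,0]<20)&(h[...,1]>170)&(z>.1)&(z<.13)&(P[...,0]<.7)&(P[...,0]>.5)&(P[...,1]>-.15)&(P[...,1]<.05)
        q=P[m];r=cv2.minAreaRect((q[:,:2]*1000).astype(np.float32));print('platform',len(q),r,np.median(q[:,2]))
E
```

```text
t 9.65 tcp [ 0.674  -0.0671  0.3565] q [-0.26  0.5   1.13 -0.    1.5  -0.15] gap 44.9 F [ 0.2 -0.5  0.9]
world d mm [-201.  -139.9  -26.5] rotvec tool deg [-8.79  0.57  0.13]
shift in current tool axes [  24.9 -161.7 -184.2]  in target axes [  26.5 -131.8 -206.5]
axes tgt y,z [-0.04   0.999  0.   ] [0.999 0.04  0.   ]
top
(array([ 562.6, -363.6]), array([ 562.2, -363.4]), array([90.8, 56.3]), -15.1, 20.0, np.int32(421))
(array([ 473., -215.]), array([ 466.7, -218.3]), array([90.1, 39.4]), 0.9, 19.8, np.int32(226))
(array([ 457.2, -337.1]), array([ 455.3, -337.1]), array([90.3, 58.5]), -4.8, 20.0, np.int32(434))
platform 0 ((0.0, 0.0), (0.0, 0.0), 0.0) nan
side
(array([441.5, 310.8]), array([440.5, 308.5]), array([91.5, 59.2]), 29.0, 20.0, np.int32(374))
(array([ 588.2, -196. ]), array([ 587.9, -196.8]), array([89., 57.]), -10.5, 20.2, np.int32(991))
(array([ 472.7, -207. ]), array([ 472.5, -208.5]), array([90.4, 58.6]), 2.8, 20.3, np.int32(1063))
(array([ 457.8, -328.6]), array([ 459.1, -329.3]), array([90.5, 38.2]), -6.9, 20.3, np.int32(901))
(array([ 566. , -349.9]), array([ 564.1, -351.2]), array([92. , 30.3]), -9.8, 20.3, np.int32(719))
  return _methods._mean(a, axis=axis, dtype=dtype,
  ret = ret.dtype.type(ret / rcount)
```

View pics/e_side.png

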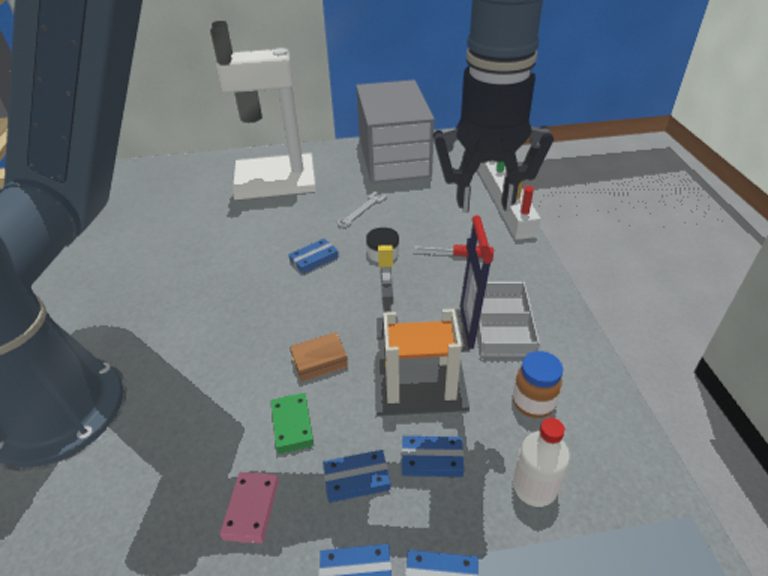

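View pics/e_top.png

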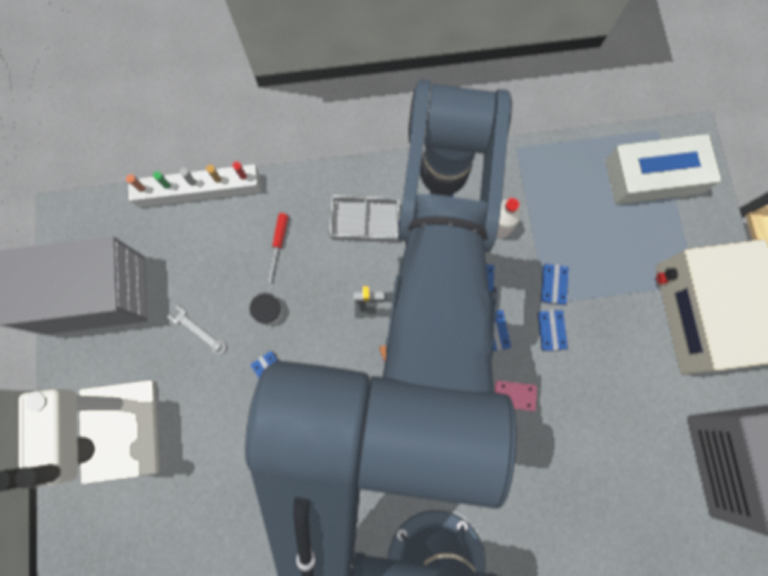

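>>> move_arm:
  deltas: [85,0,-32,-37,0,0,0,85,0,-32,-37,0,0,0,85,0,-32,-37,0,0,0,85,0,-32,-37,0,0,0,85,0,-33,-36,0,0,0,85,0,0,0,8.5,0,0,85,0,0,0,8.5,0,0,85,0,0,0,8.5,0,0,85,0,0,0,8.5,0,0,85,0,0,0,8.5,0,0]

```text
t: 10.75
tcp_pos: [0.4696, -0.205, 0.3495]
tool_rot: [0.296, 0.644, -0.295, 0.641]
force: [-0.9, -0.1, 0.5]
finger_gap: 0.995
```

>>> move_arm:
  deltas: [85,40,0,0,8.5,0,0,85,40,0,0,8.5,0,0,85,40,0,0,8.5,0,0,85,40,0,0,8.5,0,0,85,40,0,0,5,0,0,85,30,0,0,0,0,0,85,0,0,0,0,0,0]

```text
t: 11.45
tcp_pos: [0.4668, -0.2029, 0.1166]
tool_rot: [0.491, 0.513, -0.492, 0.504]
force: [-0.8, 0.3, 0.7]
finger_gap: 0.997
```

```bash
python3 - <<'E'
from h import *
plan([.473,-.2065,.002],2.4-90)
for n in('side','top'):
    s=snap(n); P=s['P']; h=hsv(s)
    t=manip.sense()['tcp_pos']
    m=(np.hypot(P[...,0]-t[0],P[...,1]-t[1])<.08)&(P[...,2]>.06)&(P[...,2]<.2)&s['ok']
    q=P[m]; print(len(q),np.sort(q[:,2])[:30:3].round(4), q[:,:2].min(0),q[:,:2].max(0))
    if n=='side':
        save(s,'f.png',k=1.5); print(plates2(s))
        lo=q[q[:,2]<q[:,2].min()+.015]; print(lo[::5].round(4))
    else:
        m=(h[...,0]>5)&(h[...,0]<20)&(h[...,1]>150)&(P[...,2]>.1)&(P[...,2]<.135)&(P[...,0]<.7)&(P[...,0]>.5)&(P[...,1]>-.15)&(P[...,1]<.05)
        q=P[m];print('platform',len(q))
        if len(q): r=cv2.minAreaRect((q[:,:2]*1000).astype(np.float32));print(r,np.median(q[:,2]))
E
```

```text
t 11.45 tcp [ 0.4668 -0.2029  0.1166] q [-0.63  0.55  1.82 -0.    0.78  0.91] gap 85.1 F [-0.8  0.3  0.7]
world d mm [   6.2   -3.6 -114.6] rotvec tool deg [-0.4  -0.44  0.57]
shift in current tool axes [114.5   7.2   4.7]  in target axes [114.6   6.1   3.8]
axes tgt y,z [0.999 0.042 0.   ] [ 0.042 -0.999  0.   ]
172 [0.131  0.1331 0.1354 0.1407 0.1418 0.1427 0.1442 0.1457 0.1474 0.1517] [ 0.45304432 -0.27849199] [ 0.48595468 -0.23624543]
[(array([ 588.2, -196. ]), array([ 587.7, -197. ]), array([88.7, 57.3]), -10.2, 20.3, np.int32(985)), (array([ 472.8, -206.4]), array([ 472.7, -209.5]), array([90.6, 58.5]), 1.9, 20.4, np.int32(1022)), (array([ 457.8, -328.9]), array([ 459.2, -329.3]), array([90.4, 38. ]), -6.9, 20.4, np.int32(903)), (array([ 566. , -350.6]), array([ 563.9, -351.2]), array([91.5, 31.2]), -11.6, 20.4, np.int32(718))]
[[ 0.4771 -0.2512  0.1351]
 [ 0.475  -0.2574  0.1425]
 [ 0.4622 -0.2591  0.1457]
 [ 0.473  -0.2604  0.1447]
 [ 0.4655 -0.2594  0.1418]]Traceback (most recent call last):
  File "<stdin>", line 7, in <module>
    return umr_minimum(a, axis, None, out, keepdims, initial, where)
ValueError: zero-size array to reduction operation minimum which has no identity
```

View pics/f.png

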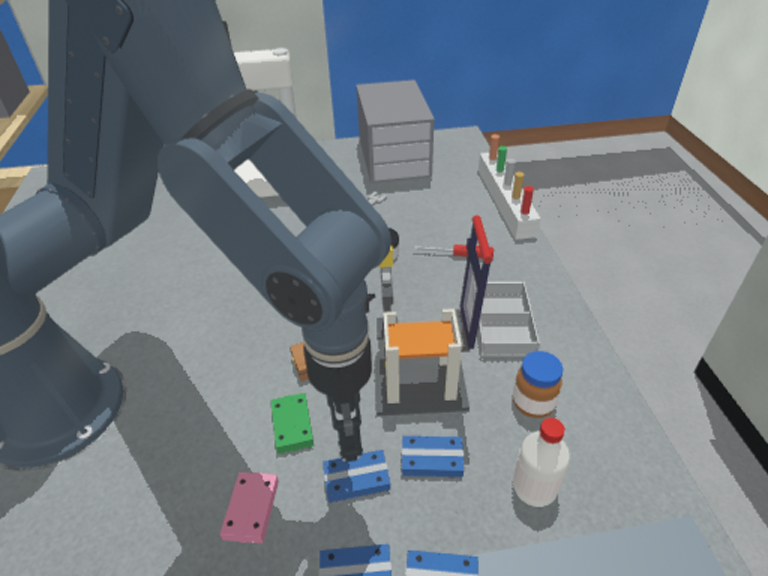

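>>> move_arm:
  deltas: [85,40,6,4,-0.4,-0.4,0.5,85,40,0,0,0,0,0,85,25,0,0,0,0,0,85,12,0,0,0,0,0,85,0,0,0,0,0,0]

```text
t: 12.05
tcp_pos: [0.4778, -0.2101, 0.0044]
tool_rot: [0.49, 0.507, -0.489, 0.514]
force: [0.8, -0.0, 0.1]
finger_gap: 0.993
```

```bash
python3 - <<'E'
from h import *
plan([.473,-.2065,-.001],2.4-90)
E
```

```text
t 12.05 tcp [ 0.4778 -0.2101  0.0044] q [-0.63  0.77  1.85 -0.    0.52  0.9 ] gap 84.8 F [ 0.8 -0.   0.1]
world d mm [-4.8  3.6 -5.4] rotvec tool deg [ 0.02  0.4  -0.5 ]
shift in current tool axes [ 5.3 -4.7 -3.8]  in target axes [ 5.4 -4.6 -3.8]
axes tgt y,z [0.999 0.042 0.   ] [ 0.042 -0.999  0.   ]
```

>>> move_arm:
  deltas: [85,5,0,0,0,0.4,-0.5,85,0,0,0,0,0,0,85,0,0,0,0,0,0,85,0,0,0,0,0,0]

```text
t: 12.45
tcp_pos: [0.478, -0.2102, 0.0002]
tool_rot: [0.489, 0.51, -0.489, 0.511]
force: [1.2, 0.3, 0.3]
finger_gap: 0.995
```

```bash
python3 - <<'E'
from h import *
plan([.473,-.2065,-.001],2.4-90)
E
```

```text
t 12.45 tcp [ 4.780e-01 -2.102e-01  2.000e-04] q [-0.63  0.78  1.84 -0.    0.52  0.9 ] gap 85.0 F [1.2 0.3 0.3]
world d mm [-5.   3.7 -1.2] rotvec tool deg [ 0.02  0.06 -0.07]
shift in current tool axes [ 1.2 -4.9 -3.9]  in target axes [ 1.2 -4.9 -3.9]
axes tgt y,z [0.999 0.042 0.   ] [ 0.042 -0.999  0.   ]
```

Now I'll correct the position, grip, lift and check.

>>> move_arm:
  deltas: [85,1,-5,-4,0,0,0,85,0,0,0,0,0,0,30,0,0,0,0,0,0,30,0,0,0,0,0,0,30,0,0,0,0,0,0,30,0,0,0,0,0,0,30,0,0,0,0,0,0,30,0,0,0,0,0,0]
  force: 80

```text
t: 13.25
tcp_pos: [0.4725, -0.2062, -0.0011]
tool_rot: [0.489, 0.51, -0.489, 0.511]
force: [-1.2, 0.9, 5.4]
finger_gap: 0.637
```

>>> move_arm:
  deltas: [30,-10,0,0,0,0,0,30,-30,0,0,0,0,0,30,-45,0,0,0,0,0,30,-45,0,0,0,0,0,30,-45,0,0,0,0,0,30,-25,0,0,0,0,0,30,0,0,0,0,0,0]

```text
t: 13.95
tcp_pos: [0.4744, -0.2074, 0.2023]
tool_rot: [0.49, 0.507, -0.489, 0.514]
force: [0.0, 0.0, -2.8]
finger_gap: 0.637
```

```bash
python3 - <<'E'
from h import *
plan(wp(0,0,200),-96.5)
s=snap('side'); save(s,'g.png',(150,100,350,300),3); print(plates2(s))
s=snap('top');P=s['P'];h=hsv(s)
m=(h[...,0]>5)&(h[...,0]<20)&(h[...,1]>150)&(P[...,2]>.1)&(P[...,2]<.135)&(P[...,0]<.7)&(P[...,0]>.5)&(P[...,1]>-.15)&(P[...,1]<.05)
q=P[m];print('platform',len(q))
if len(q): r=cv2.minAreaRect((q[:,:2]*1000).astype(np.float32));print(r,np.median(q[:,2]))
E
```

```text
t 13.95 tcp [ 0.4744 -0.2074  0.2023] q [-0.63  0.42  1.74  0.    0.97  0.9 ] gap 54.4 F [ 0.   0.  -2.8]
world d mm [122.6 148.7  -2.3] rotvec tool deg [ 8.92  0.29 -0.43]
shift in current tool axes [   2.4  128.8 -143.3]  in target axes [   2.3  105.  -161.6]
axes tgt y,z [ 0.994 -0.113  0.   ] [-0.113 -0.994 -0.   ]
[(array([ 588.1, -196.6]), array([ 587.8, -196.8]), array([88.6, 58. ]), -10.2, 20.2, np.int32(989)), (array([ 457.8, -328.1]), array([ 459.4, -329.3]), array([90.8, 38.1]), -8.1, 20.4, np.int32(904)), (array([ 565.8, -352.1]), array([ 564.2, -351.2]), array([90.3, 30.8]), -14.8, 20.3, np.int32(719))]
platform 553
((599.8768920898438, -58.169639587402344), (65.07117462158203, 91.03720092773438), 81.99373626708984) 0.11947806739664205
```

View pics/g.png

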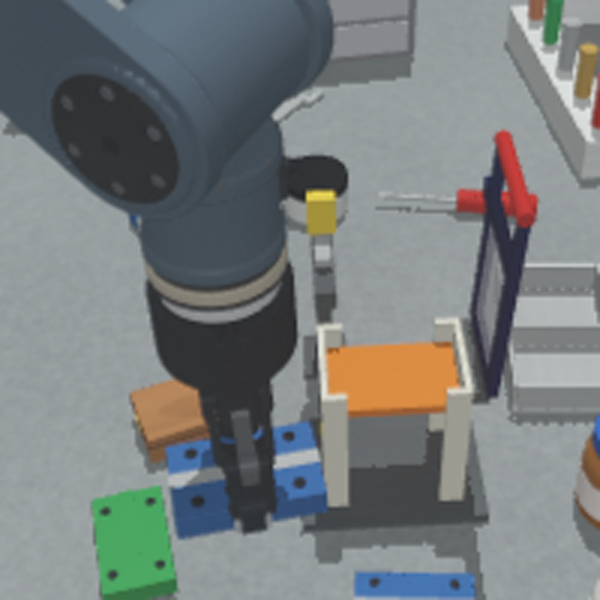

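```bash
python3 - <<'E'
from h import *
for n in('side','top'):
    s=snap(n);P=s['P'];h=hsv(s); print(n,'cam',(-s['R'].T@s['t']).round(2))
    L=P-np.r_[W0]; c,k=np.cos(YAW),np.sin(YAW)
    X=(L[...,0]*c+L[...,1]*k)*1000; Y=(-L[...,0]*k+L[...,1]*c)*1000; Z=P[...,2]*1000
    reg=(abs(X)<64)&(abs(Y)<50)&s['ok']
    cream=reg&(Z>137.5)&(Z<143)&(h[...,1]<80)
    for nm,m in (('X<-45',cream&(X<-45)),('X>45',cream&(X>45)),('orange',reg&(h[...,0]>5)&(h[...,0]<20)&(h[...,1]>150)&(Z>116)&(Z<124))):
        if m.sum()<5: print(nm,m.sum()); continue
        x,y=X[m],Y[m]
        print(nm,m.sum(),'x',np.percentile(x,[0,3,50,97,100]).round(1),'y',np.percentile(y,[0,3,50,97,100]).round(1),'z',np.median(Z[m]).round(1), 'slope deg',np.degrees(np.polyfit(y,x,1)[0]).round(2) if nm!='orange' else '')
E
```

```text
side cam [ 0.47 -0.62  0.76]
X<-45 71 x [-56.  -55.7 -52.7 -46.8 -45.9] y [-39.3 -38.3  -4.3  39.8  41.9] z 140.2 slope deg 0.13
X>45 156 x [45.1 47.6 56.8 63.6 63.9] y [-38.6 -36.5  -0.4  39.4  41.2] z 139.7 slope deg -0.4
orange 853 x [-48.1 -44.    1.1  45.2  49.5] y [-33.9 -32.    0.3  31.1  33.8] z 120.2 slope deg 
top cam [0.33 0.08 1.3 ]
X<-45 41 x [-56.6 -56.5 -53.7 -46.  -45.7] y [-36.8 -36.5  -2.1  38.9  39. ] z 139.7 slope deg 0.5
X>45 73 x [45.  46.4 55.3 62.7 63.1] y [-37.5 -34.5   7.1  39.3  39.5] z 139.1 slope deg 0.12
orange 495 x [-42.9 -41.4   1.   44.7  47.6] y [-31.4 -29.4   1.9  32.6  34.1] z 119.6 slope deg
```

>>> move_arm:
  deltas: [30,0,0,0,4.5,0,0,30,0,0,0,4.5,0,0,30,0,26,-40,0,0,0,30,0,26,-40,0,0,0,30,0,26,-40,0,0,0,30,0,27,-42,0,0,0,30,0,0,0,0,0,0,30,0,0,0,0,0,0,30,0,0,0,0,0,0]

```text
t: 15.05
tcp_pos: [0.5936, -0.0575, 0.1964]
tool_rot: [-0.527, -0.472, 0.529, -0.469]
force: [0.5, -0.0, -3.4]
finger_gap: 0.637
```

```bash
sed -i 's/W0=np.array(\[.597,-.0587/W0=np.array([.5972,-.058/' h.py; python3 - <<'E'
from h import *
plan(wp(0,0,102),-96.5)
s=snap('side'); save(s,'i.png',(180,60,380,260),3)
E
```

```text
t 15.05 tcp [ 0.5936 -0.0575  0.1964] q [-0.28  0.53  1.54 -0.    1.08  1.4 ] gap 54.4 F [ 0.5 -0.  -3.4]
world d mm [  3.6  -0.5 -94.4] rotvec tool deg [-0.11 -0.01  0.26]
shift in current tool axes [94.3  4.   0.1]  in target axes [94.4  3.6  0.1]
axes tgt y,z [ 0.994 -0.113  0.   ] [-0.113 -0.994 -0.   ]
```

View pics/i.png

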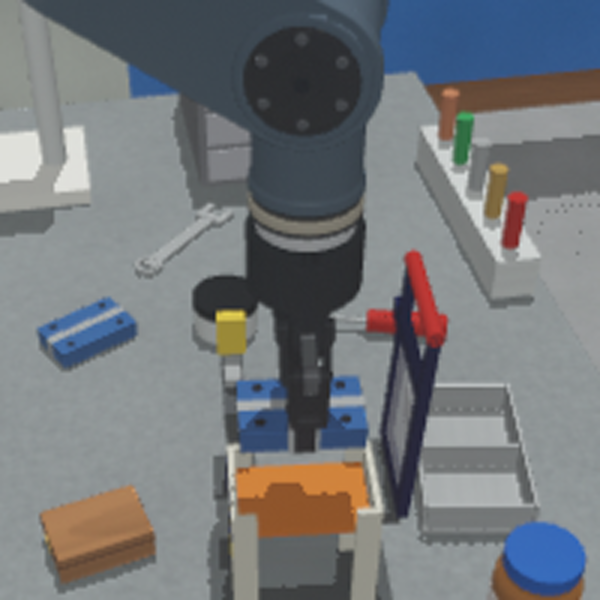

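>>> move_arm:
  deltas: [30,0,3.5,0,0,0,0,30,25,0,0,0,0,0,30,25,0,0,0,0,0,30,10,0,0,0,0,0,30,10,0,0,0,0,0,30,0,0,0,0,0,0]

```text
t: 15.7
tcp_pos: [0.5982, -0.058, 0.1274]
tool_rot: [-0.528, -0.471, 0.528, -0.47]
force: [-0.5, 0.2, -2.5]
finger_gap: 0.636
```

```bash
python3 - <<'E'
from h import *
plan(wp(0,0,102),-96.5)
E
```

```text
t 15.7 tcp [ 0.5982 -0.058   0.1274] q [-0.28  0.63  1.58 -0.    0.93  1.4 ] gap 54.3 F [-0.5  0.2 -2.5]
world d mm [ -1.   -0.  -25.4] rotvec tool deg [-0.14 -0.02  0.11]
shift in current tool axes [25.4 -0.9  0.1]  in target axes [25.4 -1.   0.1]
axes tgt y,z [ 0.994 -0.113  0.   ] [-0.113 -0.994 -0.   ]
```

>>> move_arm:
  deltas: [30,10,-1,0,0,0,0,30,10,0,0,0,0,0,30,5,0,0,0,0,0,30,0,0,0,0,0,0,85,0,0,0,0,0,0,85,0,0,0,0,0,0,85,0,0,0,0,0,0,85,0,0,0,0,0,0]

```text
t: 16.5
tcp_pos: [0.5977, -0.0574, 0.1035]
tool_rot: [-0.528, -0.47, 0.528, -0.47]
force: [0.9, -0.0, -0.1]
finger_gap: 0.996
```

>>> move_arm:
  deltas: [85,-20,0,0,0,0,0,85,-40,0,0,0,0,0,85,-40,0,0,0,0,0,85,-40,0,0,0,0,0,85,0,0,0,0,0,0]

```text
t: 17.0
tcp_pos: [0.6015, -0.0584, 0.2499]
tool_rot: [0.53, 0.467, -0.525, 0.474]
force: [0.4, -0.6, 0.6]
finger_gap: 0.994
```

```bash
cat >> h.py <<'E'
def stack(s):
    P=s['P'];h=hsv(s);L=P-W0; c,k=np.cos(YAW),np.sin(YAW)
    X=(L[...,0]*c+L[...,1]*k)*1000; Y=(-L[...,0]*k+L[...,1]*c)*1000; Z=P[...,2]*1000
    m=(abs(X)<50)&(abs(Y)<33)&s['ok']&(Z>100)&(Z<160)&((h[...,0]>95)&(h[...,0]<125)&(h[...,1]>110))
    if m.sum()<10: print('stack',m.sum()); return
    x,y,z=X[m],Y[m],Z[m]; zt=np.median(z); t=abs(z-zt)<4
    A=np.c_[x,y,np.ones(len(x))][t]; pl=np.linalg.lstsq(A,z[t],rcond=None)[0]
    print('stack n',m.sum(),'z',zt.round(1),'x',np.percentile(x[t],[1,99]).round(1),'y',np.percentile(y[t],[1,99]).round(1),'tilt deg',np.degrees(pl[:2]).round(2))
E
python3 - <<'E'
from h import *
plan([.588,-.1957,.2],-100.4)
for n in ('side','top'):
    s=snap(n); print(n); stack(s)
    for p in plates2(s): print(p)
    if n=='side': save(s,'j.png',(180,60,380,260),3)
E
```

```text
t 17.0 tcp [ 0.6015 -0.0584  0.2499] q [-0.28  0.47  1.48  0.    1.18  1.4 ] gap 84.9 F [ 0.4 -0.6  0.6]
world d mm [ -13.5 -137.3  -49.9] rotvec tool deg [ 3.83  0.1  -0.76]
shift in current tool axes [ 50.2   1.7 137.8]  in target axes [ 49.9  11.5 137.5]
axes tgt y,z [ 0.984 -0.181  0.   ] [-0.181 -0.984  0.   ]
side
stack n 614 z 125.5 x [-40.8  44.1] y [-28.5  26.3] tilt deg [-0.18  0.65]
(array([441.1, 310.5]), array([440.7, 308.3]), array([90.9, 58.2]), 28.3, 20.3, np.int32(372))
(array([ 588.2, -196.1]), array([ 587.8, -196.9]), array([88.7, 58.2]), -10.2, 20.3, np.int32(982))
(array([ 457.8, -328.5]), array([ 459.5, -329.4]), array([90.6, 38.8]), -6.9, 20.4, np.int32(904))
(array([ 565.6, -352.3]), array([ 564.1, -351.2]), array([90.4, 30.5]), -14.3, 20.3, np.int32(718))
top
stack 0
(array([ 562.1, -363.2]), array([ 561.3, -363.2]), array([90.9, 55.8]), -15.0, 19.9, np.int32(420))
(array([ 456.7, -337.5]), array([ 455.1, -337.2]), array([90.4, 57.2]), -3.7, 19.8, np.int32(440))
(array([457.7, 320.1]), array([459.1, 322. ]), array([56.1, 53.6]), -62.3, 20.1, np.int32(229))
```

View pics/j.png

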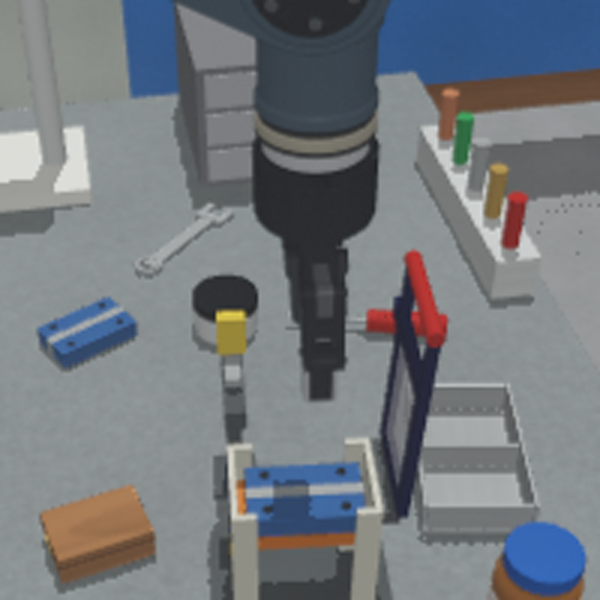

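>>> move_arm:
  deltas: [85,0,0,0,3.8,0,0,85,0,4,46,0,0,0,85,0,4,46,0,0,0,85,0,3.5,45.5,0,0,0,85,45,0,0,0,0,0,85,45,0,0,0,0,0,85,45,0,0,0,0,0,85,45,0,0,0,0,0,85,0,0,0,0,0,0,85,0,0,0,0,0,0]

```text
t: 18.1
tcp_pos: [0.583, -0.1941, 0.0617]
tool_rot: [-0.543, -0.454, 0.544, -0.451]
force: [-0.2, -0.2, 0.2]
finger_gap: 0.995
```

```bash
python3 - <<'E'
from h import *
plan([.588,-.1957,-.001],-100.4)
E
```

```text
t 18.1 tcp [ 0.583  -0.1941  0.0617] q [-0.5   0.74  1.58 -0.    0.83  1.25] gap 85.0 F [-0.2 -0.2  0.2]
world d mm [  5.   -1.6 -62.7] rotvec tool deg [ 0.01 -0.08  0.26]
shift in current tool axes [62.6  5.5  0.7]  in target axes [62.7  5.2  0.7]
axes tgt y,z [ 0.984 -0.181  0.   ] [-0.181 -0.984  0.   ]
```

>>> move_arm:
  deltas: [85,25,5,1,0,0,0,85,25,0,0,0,0,0,85,12.5,0,0,0,0,0,85,0,0,0,0,0,0,85,0,0,0,0,0,0]

```text
t: 18.6
tcp_pos: [0.5901, -0.1972, 0.0027]
tool_rot: [0.544, 0.452, -0.543, 0.454]
force: [0.4, 0.3, -0.1]
finger_gap: 0.994
```

```bash
python3 - <<'E'
from h import *
plan([.588,-.1957,-.001],-100.4)
s=snap('side'); save(s,'k.png',(180,60,380,260),3); print(plates2(s))
E
```

```text
t 18.6 tcp [ 0.5901 -0.1972  0.0027] q [-0.5   0.84  1.58 -0.    0.72  1.25] gap 84.9 F [ 0.4  0.3 -0.1]
world d mm [-2.1  1.5 -3.7] rotvec tool deg [ 0.02  0.05 -0.15]
shift in current tool axes [ 3.6 -2.3 -1.1]  in target axes [ 3.7 -2.3 -1.1]
axes tgt y,z [ 0.984 -0.181  0.   ] [-0.181 -0.984  0.   ]
[(array([ 561.9, -190.9]), array([ 560.3, -192.6]), array([56.9, 35. ]), 79.8, 20.3, np.int32(376)), (array([ 621. , -202.2]), array([ 621.1, -205.3]), array([57.4, 21.7]), 75.2, 20.3, np.int32(229)), (array([ 457.9, -328.2]), array([ 459.4, -329.4]), array([90.6, 38.3]), -7.8, 20.3, np.int32(902)), (array([ 565.8, -351.8]), array([ 563.9, -351.2]), array([90.8, 30.5]), -13.6, 20.4, np.int32(717))]
```

>>> move_arm:
  deltas: [85,3.5,-2,-1,0,0,0,85,0,0,0,0,0,0,30,0,0,0,0,0,0,30,0,0,0,0,0,0,30,0,0,0,0,0,0,30,0,0,0,0,0,0,30,0,0,0,0,0,0,30,0,0,0,0,0,0]
  force: 80

```text
t: 19.45
tcp_pos: [0.5878, -0.1956, -0.0019]
tool_rot: [0.543, 0.452, -0.543, 0.453]
force: [-0.7, 0.1, 5.3]
finger_gap: 0.639
```

>>> move_arm:
  deltas: [30,-10,0,0,0,0,0,30,-30,0,0,0,0,0,30,-45,0,0,0,0,0,30,-45,0,0,0,0,0,30,-45,0,0,0,0,0,30,-25,0,0,0,0,0,30,0,0,0,0,0,0,30,0,0,0,0,0,0]

```text
t: 20.25
tcp_pos: [0.5864, -0.1949, 0.1968]
tool_rot: [-0.543, -0.453, 0.543, -0.452]
force: [-0.3, 0.3, -2.8]
finger_gap: 0.634
```

```bash
python3 - <<'E'
from h import *
plan(wp(0,0,200),-96.5)
for n in ('side','top'): s=snap(n); stack(s); print(plates2(s) if n=='top' else '')
E
```

```text
t 20.25 tcp [ 0.5864 -0.1949  0.1968] q [-0.5   0.56  1.48 -0.    1.1   1.25] gap 54.2 F [-0.3  0.3 -2.8]
world d mm [ 10.8 136.9   3.2] rotvec tool deg [-3.89 -0.02  0.08]
shift in current tool axes [  -3.2  -14.1 -136.6]  in target axes [  -3.2   -4.8 -137.3]
axes tgt y,z [ 0.994 -0.113  0.   ] [-0.113 -0.994 -0.   ]
stack n 244 z 125.9 x [-41.2   2.3] y [-27.   26.6] tilt deg [ 0.14 -0.13]

stack n 288 z 124.9 x [-43.4  42.4] y [-24.5  25.8] tilt deg [0.06 0.32]
[(array([440.7, 311.7]), array([440.1, 311.4]), array([90.7, 56.4]), 27.2, 20.1, np.int32(449))]
```

>>> move_arm:
  deltas: [30,0,0,0,-3.9,0,0,30,-3,-2,-46,0,0,0,30,0,-2,-46,0,0,0,30,0,-1,-45.5,0,0,0,30,0,0,0,0,0,0,30,0,0,0,0,0,0,30,0,0,0,0,0,0]

```text
t: 21.05
tcp_pos: [0.5973, -0.0588, 0.1988]
tool_rot: [-0.527, -0.471, 0.528, -0.47]
force: [0.5, 0.1, -2.2]
finger_gap: 0.634
```

```bash
python3 - <<'E'
from h import *
plan(wp(0,0,110),-96.5)
E
```

```text
t 21.05 tcp [ 0.5973 -0.0588  0.1988] q [-0.28  0.53  1.53 -0.    1.08  1.4 ] gap 54.2 F [ 0.5  0.1 -2.2]
world d mm [ -0.1   0.8 -88.8] rotvec tool deg [-0.01  0.01  0.14]
shift in current tool axes [88.8  0.1 -0.8]  in target axes [88.8 -0.1 -0.8]
axes tgt y,z [ 0.994 -0.113  0.   ] [-0.113 -0.994 -0.   ]
```

>>> move_arm:
  deltas: [30,25,0,-1,0,0,0,30,20,0,0,0,0,0,30,10,0,0,0,0,0,30,10,0,0,0,0,0,30,10,0,0,0,0,0,30,10,0,0,0,0,0,30,3,0,0,0,0,0,30,0,0,0,0,0,0,30,0,0,0,0,0,0]

```text
t: 21.95
tcp_pos: [0.5981, -0.0572, 0.1127]
tool_rot: [0.527, 0.471, -0.527, 0.471]
force: [-0.1, -0.6, -1.7]
finger_gap: 0.637
```

>>> move_arm:
  deltas: [85,0,0,0,0,0,0,85,0,0,0,0,0,0,85,0,0,0,0,0,0,85,0,0,0,0,0,0,85,-20,0,0,0,0,0,85,-40,0,0,0,0,0,85,-40,0,0,0,0,0,85,-20,0,0,0,0,0,85,0,0,0,0,0,0,85,0,0,0,0,0,0]

```text
t: 22.95
tcp_pos: [0.5976, -0.057, 0.2323]
tool_rot: [0.528, 0.471, -0.527, 0.471]
force: [-0.2, -0.1, -0.9]
finger_gap: 0.998
```

```bash
python3 - <<'E'
from h import *
plan([.4565,-.3375,.22],-94.8)
for n in ('side','top'):
    s=snap(n); print(n); stack(s)
    for p in plates2(s): print(p)
    if n=='side': save(s,'l.png',(180,60,380,260),3)
E
```

```text
t 22.95 tcp [ 0.5976 -0.057   0.2323] q [-0.28  0.49  1.5  -0.    1.15  1.4 ] gap 85.2 F [-0.2 -0.1 -0.9]
world d mm [-141.1 -280.5  -12.3] rotvec tool deg [-1.68  0.   -0.01]
shift in current tool axes [  12.3 -108.6  294.6]  in target axes [  12.3 -117.2  291.3]
axes tgt y,z [ 0.996 -0.084  0.   ] [-0.084 -0.996  0.   ]
side
stack n 736 z 126.6 x [-41.3  44.2] y [-28.2  26.9] tilt deg [-0.02  0.53]
(array([440.4, 311.1]), array([440.4, 308.3]), array([91.6, 62.1]), 25.3, 20.3, np.int32(375))
(array([ 458. , -327.7]), array([ 459.4, -329.4]), array([90.7, 38.5]), -8.5, 20.5, np.int32(901))
(array([ 565.9, -351. ]), array([ 564.1, -351.2]), array([91.3, 31. ]), -11.7, 20.4, np.int32(720))
top
stack 0
(array([ 562.1, -363.4]), array([ 561.5, -363. ]), array([91. , 56.4]), -15.4, 19.9, np.int32(417))
(array([ 456.8, -337.5]), array([ 455.2, -336.9]), array([90.7, 57. ]), -4.3, 19.8, np.int32(443))
```

View pics/l.png

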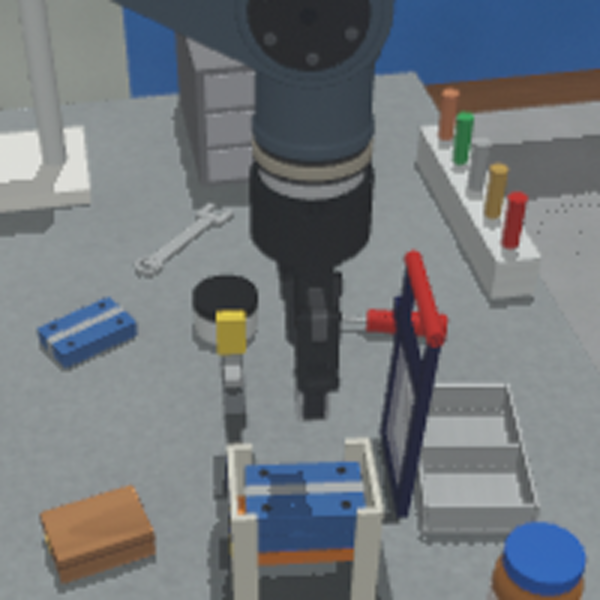

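>>> move_arm:
  deltas: [85,0,0,0,-1.9,0,0,85,0,-18,44,0,0,0,85,0,-18,44,0,0,0,85,0,-18,44,0,0,0,85,0,-18,44,0,0,0,85,0,-18,44,0,0,0,85,30,-18,44,0,0,0,85,40,-9,27,0,0,0,85,40,0,0,0,0,0,85,0,0,0,0,0,0]

```text
t: 24.05
tcp_pos: [0.4559, -0.3303, 0.1192]
tool_rot: [0.52, 0.484, -0.52, 0.473]
force: [-0.4, 0.8, 0.1]
finger_gap: 0.996
```

>>> move_arm:
  deltas: [85,40,0,0,0,0,0,85,25,0,0,0,0,0,85,0,0,0,0,0,0,85,0,0,0,0,0,0]

```text
t: 24.45
tcp_pos: [0.461, -0.3329, 0.0614]
tool_rot: [-0.519, -0.48, 0.519, -0.48]
force: [1.5, -0.8, 1.0]
finger_gap: 0.996
```

```bash
python3 - <<'E'
from h import *
plan([.4568,-.3375,-.001],-94.5)
s=snap('top'); print(plates2(s))
s=snap('side'); print(plates2(s))
E
```

```text
t 24.45 tcp [ 0.461  -0.3329  0.0614] q [-0.82  0.7   1.7  -0.    0.74  0.83] gap 85.1 F [ 1.5 -0.8  1. ]
world d mm [ -4.2  -4.6 -62.4] rotvec tool deg [-0.02  0.   -0.  ]
shift in current tool axes [62.4 -3.8  5. ]  in target axes [62.4 -3.8  5. ]
axes tgt y,z [ 0.997 -0.078  0.   ] [-0.078 -0.997 -0.   ]
[(array([440.9, 311.6]), array([441.2, 312.5]), array([90.8, 55.7]), 27.6, 20.1, np.int32(453))]
[(array([ 486.6, -332.3]), array([ 487.9, -333.8]), array([37.7, 32.4]), 82.9, 20.3, np.int32(313)), (array([ 425.6, -324.4]), array([ 424.4, -325.4]), array([32.7, 26.1]), 84.1, 20.4, np.int32(213)), (array([ 566.1, -349.9]), array([ 564. , -351.3]), array([91.8, 30.7]), -10.2, 20.4, np.int32(718))]
```

>>> move_arm:
  deltas: [85,25,-4,5,0,0,0,85,25,0,0,0,0,0,85,10,0,0,0,0,0,85,2,0,0,0,0,0,85,0,0,0,0,0,0,85,0,0,0,0,0,0]

```text
t: 25.15
tcp_pos: [0.4568, -0.3385, -0.0001]
tool_rot: [-0.52, -0.479, 0.52, -0.48]
force: [0.1, 0.1, 0.1]
finger_gap: 0.994
```

```bash
python3 - <<'E'
from h import *
plan([.4568,-.3375,-.001],-94.5)
E
```

```text
t 25.15 tcp [ 4.568e-01 -3.385e-01 -1.000e-04] q [-0.83  0.8   1.72 -0.    0.61  0.82] gap 84.9 F [0.1 0.1 0.1]
world d mm [ 0.   1.  -0.9] rotvec tool deg [-0.07  0.09 -0.1 ]
shift in current tool axes [ 0.9 -0.  -1. ]  in target axes [ 0.9 -0.  -1. ]
axes tgt y,z [ 0.997 -0.078  0.   ] [-0.078 -0.997 -0.   ]
```

>>> move_arm:
  deltas: [85,1,0,-1,0,0,0,30,0,0,0,0,0,0,30,0,0,0,0,0,0,30,0,0,0,0,0,0,30,0,0,0,0,0,0,30,0,0,0,0,0,0,30,0,0,0,0,0,0]
  force: 80

```text
t: 25.85
tcp_pos: [0.4565, -0.3375, -0.0013]
tool_rot: [-0.519, -0.479, 0.52, -0.48]
force: [-0.7, 0.1, 5.7]
finger_gap: 0.639
```

>>> move_arm:
  deltas: [30,-10,0,0,0,0,0,30,-30,0,0,0,0,0,30,-45,0,0,0,0,0,30,-45,0,0,0,0,0,30,-45,0,0,0,0,0,30,-25,0,0,0,0,0,30,0,0,0,0,0,0,30,0,0,0,0,0,0]

```text
t: 26.65
tcp_pos: [0.4555, -0.3362, 0.1974]
tool_rot: [-0.52, -0.48, 0.52, -0.479]
force: [1.0, 0.6, -2.8]
finger_gap: 0.637
```

```bash
python3 - <<'E'
from h import *
plan(wp(0,0,200),-96.5)
s=snap('side'); save(s,'m.png',k=1.5); stack(s); print(plates2(s))
s=snap('top'); stack(s)
E
```

```text
t 26.65 tcp [ 0.4555 -0.3362  0.1974] q [-0.83  0.49  1.62 -0.    1.03  0.82] gap 54.4 F [ 1.   0.6 -2.8]
world d mm [141.7 278.2   2.6] rotvec tool deg [ 1.92 -0.03  0.04]
shift in current tool axes [  -2.6  119.  -288.6]  in target axes [  -2.6  109.3 -292.4]
axes tgt y,z [ 0.994 -0.113  0.   ] [-0.113 -0.994 -0.   ]
stack n 732 z 126.7 x [-41.1  44.4] y [-28.6  27.7] tilt deg [-0.14  0.43]
[(array([ 565.9, -350.4]), array([ 564. , -351.2]), array([91.5, 29.9]), -10.6, 20.4, np.int32(718))]
stack n 308 z 126.6 x [-43.4  41.9] y [-25.   26.9] tilt deg [-0.11  0.33]
```

View pics/m.png

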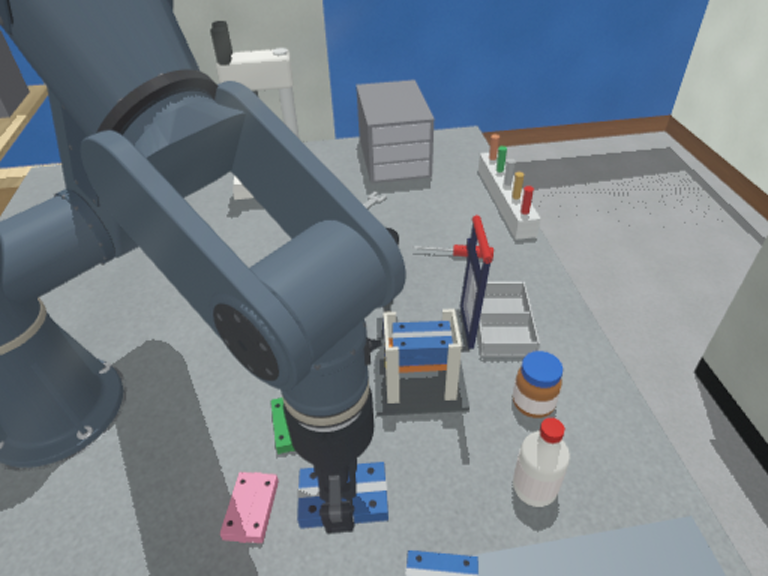

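>>> move_arm:
  deltas: [30,0,0,0,1.9,0,0,30,-3,16,-42,0,0,0,30,0,16,-42,0,0,0,30,0,16,-42,0,0,0,30,0,16,-42,0,0,0,30,0,15,-42,0,0,0,30,0,15,-42,0,0,0,30,0,15,-40,0,0,0,30,0,0,0,0,0,0,30,0,0,0,0,0,0]

```text
t: 27.75
tcp_pos: [0.5963, -0.0576, 0.1981]
tool_rot: [-0.526, -0.473, 0.528, -0.47]
force: [0.8, -0.2, -3.2]
finger_gap: 0.632
```

```bash
python3 - <<'E'
from h import *
plan(wp(0,0,112),-96.5)
s=snap('side'); save(s,'n.png',(180,60,380,260),3); print(plates2(s))
E
```

```text
t 27.75 tcp [ 0.5963 -0.0576  0.1981] q [-0.28  0.53  1.53 -0.    1.08  1.4 ] gap 54.0 F [ 0.8 -0.2 -3.2]
world d mm [  0.9  -0.4 -86.1] rotvec tool deg [ 0.17 -0.02  0.29]
shift in current tool axes [86.1  1.4  0.4]  in target axes [86.1  1.   0.3]
axes tgt y,z [ 0.994 -0.113  0.   ] [-0.113 -0.994 -0.   ]
[(array([442.1, 309.9]), array([440.5, 309.2]), array([91.4, 58.3]), 27.4, 20.3, np.int32(371)), (array([ 566.1, -350.6]), array([ 564. , -351.2]), array([91.7, 30.3]), -11.2, 20.3, np.int32(718))]
```

View pics/n.png

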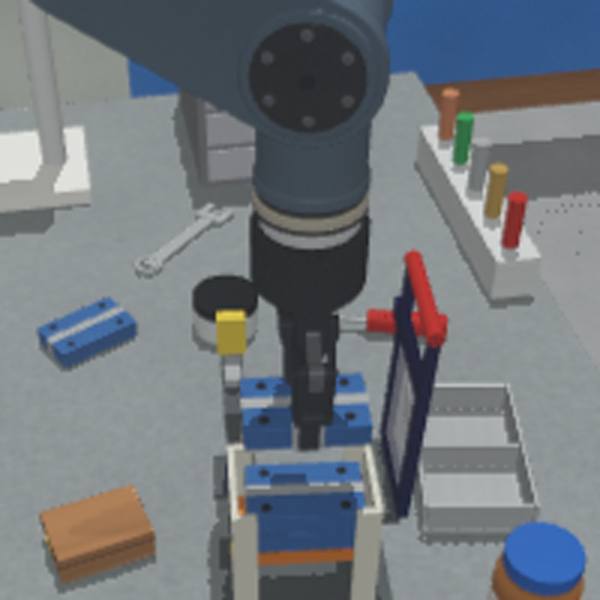

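>>> move_arm:
  deltas: [30,25,0,0,0,0,0,30,20,0,0,0,0,0,30,10,0,0,0,0,0,30,10,0,0,0,0,0,30,10,0,0,0,0,0,30,8,0,0,0,0,0,30,3,0,0,0,0,0,30,0,0,0,0,0,0,30,0,0,0,0,0,0]

```text
t: 28.7
tcp_pos: [0.5976, -0.0591, 0.1151]
tool_rot: [0.528, 0.471, -0.527, 0.471]
force: [0.0, -1.5, -1.4]
finger_gap: 0.633
```

>>> move_arm:
  deltas: [85,0,0,0,0,0,0,85,0,0,0,0,0,0,85,0,0,0,0,0,0,85,0,0,0,0,0,0,85,-20,0,0,0,0,0,85,-40,0,0,0,0,0,85,-40,0,0,0,0,0,85,-20,0,0,0,0,0,85,0,0,0,0,0,0,85,0,0,0,0,0,0]

```text
t: 29.7
tcp_pos: [0.5971, -0.0589, 0.2346]
tool_rot: [0.528, 0.471, -0.527, 0.471]
force: [-0.1, -0.5, -0.1]
finger_gap: 1.001
```

```bash
python3 - <<'E'
from h import *
plan([.562,-.3635,.22],-105)
for n in ('side','top'):
    s=snap(n); print(n); stack(s)
    for p in plates2(s): print(p)
    if n=='side': save(s,'o.png',(180,60,380,260),3)
    else: save(s,'o2.png',(320,140,420,240),6)
E
```

```text
t 29.7 tcp [ 0.5971 -0.0589  0.2346] q [-0.28  0.49  1.49 -0.    1.16  1.4 ] gap 85.5 F [-0.1 -0.5 -0.1]
world d mm [ -35.1 -304.6  -14.6] rotvec tool deg [ 8.51  0.   -0.01]
shift in current tool axes [ 14.6  -0.5 306.6]  in target axes [ 14.6  44.9 303.3]
axes tgt y,z [ 0.966 -0.259  0.   ] [-0.259 -0.966  0.   ]
side
stack n 727 z 128.2 x [-41.3  44.3] y [-30.1  25.6] tilt deg [0.1  0.41]
(array([441.1, 311.6]), array([440.8, 309. ]), array([92. , 60.6]), 27.7, 20.3, np.int32(373))
(array([ 566. , -350.1]), array([ 564. , -351.2]), array([91.4, 30.3]), -10.9, 20.3, np.int32(720))
top
stack 0
(array([ 562.5, -363.5]), array([ 561.5, -362.8]), array([90.7, 56.5]), -15.7, 19.8, np.int32(422))
```

View pics/o.png

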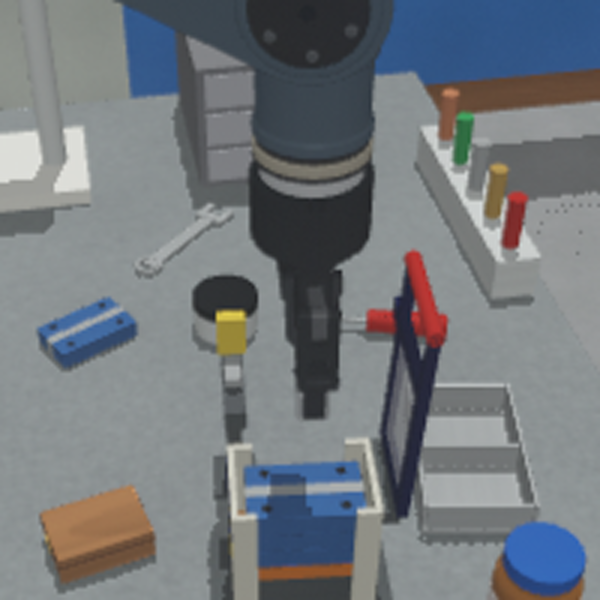

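View pics/o2.png

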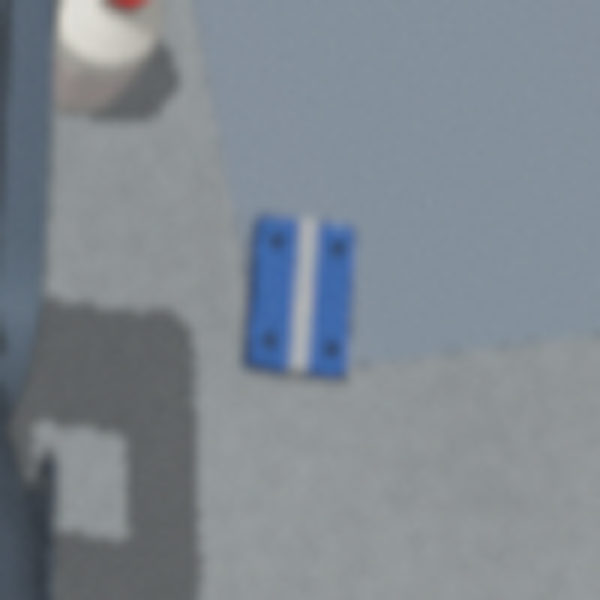

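```bash
python3 - <<'E'
from h import *
s=snap('top');P=s['P'];h=hsv(s)
m=(abs(P[...,0]-.562)<.06)&(abs(P[...,1]+.3635)<.05)&(P[...,2]>.016)&(P[...,2]<.024)
for nm,k in(('all',m),('strip',m&(h[...,1]<90))):
    q=P[k][:,:2]; c=q.mean(0); w,v=np.linalg.eigh(np.cov((q-c).T)); a=np.degrees(np.arctan2(v[1,1],v[0,1])); print(nm,len(q),c.round(4),(a+90)%180-90)
E
```

```text
all 337 [ 0.561  -0.3631] -12.70067402136749
strip 87 [ 0.5623 -0.3646] -15.3843263575844
```

>>> move_arm:
  deltas: [85,0,0,44,0,0,0,85,0,0,44,0,0,0,85,0,0,44,0,0,0,85,0,0,44,0,0,0,85,0,0,44,0,0,0,85,0,0,44,0,0,0,85,35,0,42,0,0,0,85,40,0,0,3.5,0,0,85,40,0,0,3.5,0,0,85,20,0,0,0,0,0]

```text
t: 30.85
tcp_pos: [0.56, -0.3578, 0.0967]
tool_rot: [-0.555, -0.441, 0.556, -0.434]
force: [-0.5, 0.3, 0.1]
finger_gap: 0.996
```

>>> move_arm:
  deltas: [85,25,0,0,0,0,0,85,0,0,0,0,0,0,85,0,0,0,0,0,0,85,0,0,0,0,0,0]

```text
t: 31.25
tcp_pos: [0.5639, -0.36, 0.0786]
tool_rot: [0.555, 0.437, -0.555, 0.438]
force: [-0.1, -0.4, 0.2]
finger_gap: 0.994
```

```bash
python3 - <<'E'
from h import *
plan([.562,-.3637,-.001],-103.5)
s=snap('side'); print(plates2(s))
E
```

```text
t 31.25 tcp [ 0.5639 -0.36    0.0786] q [-0.73  0.77  1.43 -0.    0.94  1.07] gap 84.9 F [-0.1 -0.4  0.2]
world d mm [ -1.9  -3.7 -79.6] rotvec tool deg [ 0.02  0.05 -0.09]
shift in current tool axes [79.6 -1.1  3.9]  in target axes [79.6 -0.9  4. ]
axes tgt y,z [ 0.972 -0.233  0.   ] [-0.233 -0.972  0.   ]
[(array([ 538.8, -344.9]), array([ 538. , -346.2]), array([36. , 30.4]), -10.9, 20.3, np.int32(290))]
```

>>> move_arm:
  deltas: [85,30,-1,4,0,0,0,85,30,0,0,0,0,0,85,15,0,0,0,0,0,85,4.5,0,0,0,0,0,85,0,0,0,0,0,0,85,0,0,0,0,0,0]

```text
t: 31.9
tcp_pos: [0.5623, -0.3639, -0.0004]
tool_rot: [0.555, 0.437, -0.555, 0.439]
force: [0.4, -0.0, 0.4]
finger_gap: 0.998
```

```bash
python3 - <<'E'
from h import *
plan([.562,-.3637,-.001],-103.5)
E
```

```text
t 31.9 tcp [ 5.623e-01 -3.639e-01 -4.000e-04] q [-0.74  0.88  1.45 -0.    0.81  1.07] gap 85.2 F [ 0.4 -0.   0.4]
world d mm [-0.3  0.2 -0.6] rotvec tool deg [ 0.02  0.08 -0.13]
shift in current tool axes [ 0.6 -0.3 -0.2]  in target axes [ 0.6 -0.3 -0.2]
axes tgt y,z [ 0.972 -0.233  0.   ] [-0.233 -0.972  0.   ]
```

>>> move_arm:
  deltas: [30,0.5,0,0,0,0,0,30,0,0,0,0,0,0,30,0,0,0,0,0,0,30,0,0,0,0,0,0,30,0,0,0,0,0,0,30,0,0,0,0,0,0]
  force: 80

```text
t: 32.5
tcp_pos: [0.5623, -0.3641, -0.0006]
tool_rot: [0.555, 0.437, -0.555, 0.439]
force: [0.1, 0.6, 6.3]
finger_gap: 0.635
```

>>> move_arm:
  deltas: [30,-10,0,0,0,0,0,30,-30,0,0,0,0,0,30,-45,0,0,0,0,0,30,-45,0,0,0,0,0,30,-45,0,0,0,0,0,30,-25,0,0,0,0,0,30,0,0,0,0,0,0,30,0,0,0,0,0,0]

```text
t: 33.3
tcp_pos: [0.5606, -0.3625, 0.197]
tool_rot: [-0.555, -0.438, 0.555, -0.437]
force: [-1.1, 0.6, -3.5]
finger_gap: 0.636
```

```bash
python3 - <<'E'
from h import *
plan(wp(0,1,200),-96.5)
s=snap('side'); stack(s); save(s,'p.png',k=1.5)
s=snap('top'); stack(s); print(plates2(s))
E
```

```text
t 33.3 tcp [ 0.5606 -0.3625  0.197 ] q [-0.74  0.62  1.35 -0.    1.17  1.07] gap 54.3 F [-1.1  0.6 -3.5]
world d mm [ 36.7 305.5   3. ] rotvec tool deg [-6.99 -0.04  0.07]
shift in current tool axes [  -2.7  -35.5 -305.7]  in target axes [  -3.     1.9 -307.7]
axes tgt y,z [ 0.994 -0.113  0.   ] [-0.113 -0.994 -0.   ]
stack 0
stack n 347 z 127.8 x [-44.   41.9] y [-28.1  27.2] tilt deg [ 0.2  -0.06]
[(array([440.8, 311.9]), array([439.4, 310.6]), array([90.6, 56.3]), 28.0, 20.3, np.int32(451))]
```

View pics/p.png

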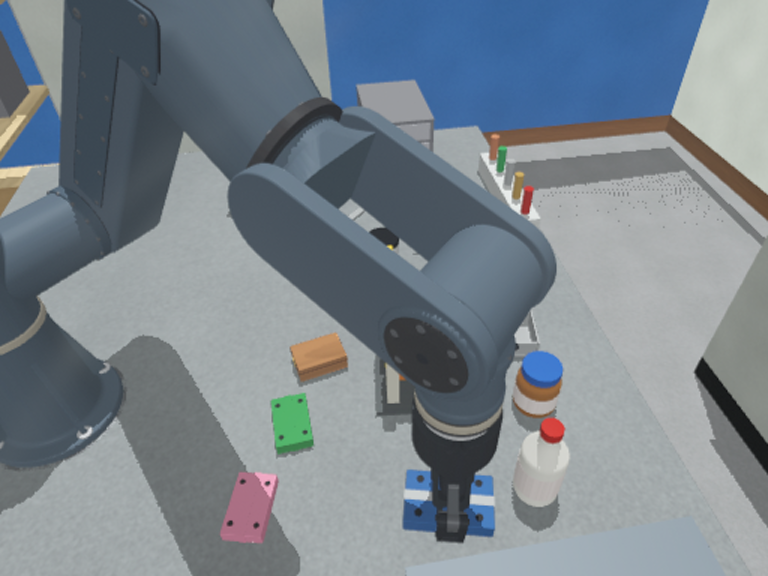

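>>> move_arm:
  deltas: [30,-3,0,0,-3.5,0,0,30,0,0,0,-3.5,0,0,30,0,0,-45,0,0,0,30,0,1,-45,0,0,0,30,0,0,-45,0,0,0,30,0,1,-45,0,0,0,30,0,0,-44,0,0,0,30,0,0,-44,0,0,0,30,0,0,-40,0,0,0,30,0,0,0,0,0,0]

```text
t: 34.4
tcp_pos: [0.5962, -0.0515, 0.1978]
tool_rot: [-0.525, -0.475, 0.527, -0.47]
force: [-0.7, -0.2, -2.2]
finger_gap: 0.635
```

>>> move_arm:
  deltas: [30,0,0,0,0,0,0,30,0,0,0,0,0,0]

```text
t: 34.6
tcp_pos: [0.5975, -0.0581, 0.1992]
tool_rot: [-0.527, -0.471, 0.528, -0.47]
force: [-0.4, -0.3, -3.5]
finger_gap: 0.639
```

```bash
python3 - <<'E'
from h import *
plan(wp(0,1,112),-96.5)
s=snap('side'); save(s,'q.png',(180,60,380,260),3); stack(s)
E
```

```text
t 34.6 tcp [ 0.5975 -0.0581  0.1992] q [-0.28  0.53  1.53 -0.    1.08  1.4 ] gap 54.6 F [-0.4 -0.3 -3.5]
world d mm [ -0.2   1.1 -87.2] rotvec tool deg [-0.02  0.01  0.14]
shift in current tool axes [87.2 -0.1 -1.1]  in target axes [87.2 -0.3 -1.1]
axes tgt y,z [ 0.994 -0.113  0.   ] [-0.113 -0.994 -0.   ]
stack n 727 z 128.2 x [-40.9  44.3] y [-30.1  25.8] tilt deg [-0.03  0.75]
```

View pics/q.png

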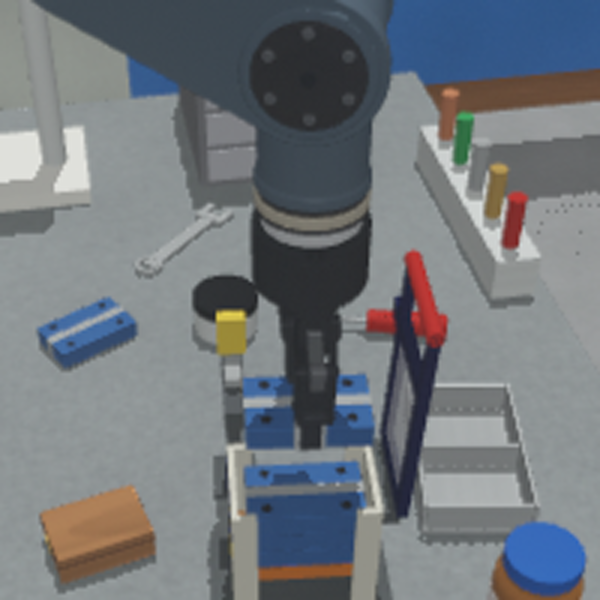

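>>> move_arm:
  deltas: [30,25,0,-1.5,0,0,0,30,20,0,0,0,0,0,30,10,0,0,0,0,0,30,10,0,0,0,0,0,30,10,0,0,0,0,0,30,9,0,0,0,0,0,30,4,0,0,0,0,0,30,0,0,0,0,0,0,30,0,0,0,0,0,0]

```text
t: 35.55
tcp_pos: [0.5984, -0.0561, 0.113]
tool_rot: [-0.527, -0.471, 0.527, -0.471]
force: [0.9, -1.7, -0.7]
finger_gap: 0.636
```

>>> move_arm:
  deltas: [85,0,0,0,0,0,0,85,0,0,0,0,0,0,85,0,0,0,0,0,0,85,0,0,0,0,0,0,85,-20,0,0,0,0,0,85,-40,0,0,0,0,0,85,-40,0,0,0,0,0,85,-20,0,0,0,0,0,85,0,0,0,0,0,0,85,0,0,0,0,0,0]

```text
t: 36.55
tcp_pos: [0.5979, -0.0557, 0.2326]
tool_rot: [0.527, 0.471, -0.527, 0.471]
force: [-0.5, 0.6, -0.0]
finger_gap: 0.998
```

```bash
python3 - <<'E'
from h import *
plan([.4408,.3115,.24],27.5-90)
for n in ('side','top'):
    s=snap(n); print(n); stack(s)
    for p in plates2(s): print(p)
    if n=='side': save(s,'r.png',(180,60,380,260),3)
E
```

```text
t 36.55 tcp [ 0.5979 -0.0557  0.2326] q [-0.28  0.49  1.49  0.    1.15  1.41] gap 85.2 F [-0.5  0.6 -0. ]
world d mm [-157.1  367.2    7.4] rotvec tool deg [-33.98  -0.    -0.  ]
shift in current tool axes [  -7.4 -197.6 -347.1]  in target axes [  -7.4   30.2 -398.3]
axes tgt y,z [0.887 0.462 0.   ] [ 0.462 -0.887 -0.   ]
side
stack n 829 z 131.5 x [-40.8  45.9] y [-27.   28.6] tilt deg [-0.15  1.01]
(array([441.9, 310.4]), array([440.5, 308.6]), array([92.4, 59.5]), 27.4, 20.2, np.int32(372))
top
stack 0
```

View pics/r.png

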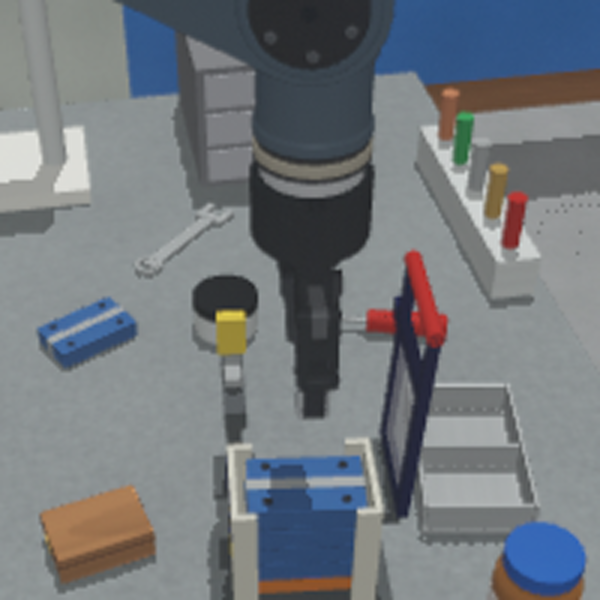

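```bash
python3 - <<'E'
from h import *
d=np.load('top0.npz');P=d['P']
for u,v in((265,308),(222,348),(205,335),(272,374)): print(u,v,P[int(v/1.5),int(u/1.5)].round(3))
E
```

```text
265 308 [0.588 0.309 0.039]
222 348 [ 0.514  0.423 -0.006]
205 335 [0.549 0.458 0.007]
272 374 [0.439 0.31  0.017]
```

>>> move_arm:
  deltas: [85,-10,-22,-39,0,0,0,85,0,-22,-39,0,0,0,85,0,-22,-39,0,0,0,85,0,-22,-39,0,0,0,85,0,-22,-39,0,0,0,85,0,-22,-39,0,0,0,85,0,-22,-39,0,0,0,85,0,-22,-39,0,0,0,85,0,-22,-35,0,0,0,85,0,0,0,0,0,0]

```text
t: 37.65
tcp_pos: [0.4371, 0.3147, 0.2408]
tool_rot: [-0.525, -0.474, 0.527, -0.471]
force: [-0.5, -0.7, -0.4]
finger_gap: 1.0
```

>>> move_arm:
  deltas: [85,0,0,0,-8.5,0,0,85,0,0,0,-8.5,0,0,85,0,0,0,-8.5,0,0,85,0,0,0,-8.5,0,0,85,40,0,0,0,0,0,85,40,0,0,0,0,0,85,40,0,0,0,0,0,85,40,0,0,0,0,0,85,0,0,0,0,0,0,85,0,0,0,0,0,0]

```text
t: 38.65
tcp_pos: [0.4403, 0.3104, 0.0817]
tool_rot: [0.366, 0.605, -0.368, 0.604]
force: [0.1, 0.5, 0.4]
finger_gap: 0.995
```

```bash
python3 - <<'E'
from h import *
plan([.441,.3115,-.001],27.3-90)
s=snap('side'); save(s,'s.png',(150,100,350,300),3); print(plates2(s)); stack(s)
s=snap('top'); stack(s)
E
```

```text
t 38.65 tcp [0.4403 0.3104 0.0817] q [ 0.41  0.64  1.77 -0.    0.74  1.5 ] gap 85.0 F [0.1 0.5 0.4]
world d mm [  0.7   1.1 -82.7] rotvec tool deg [ 0.18 -0.01  0.2 ]
shift in current tool axes [82.7  1.4 -0.7]  in target axes [82.7  1.1 -0.7]
axes tgt y,z [0.889 0.459 0.   ] [ 0.459 -0.889  0.   ]
[(array([441.1, 310. ]), array([440.7, 308.4]), array([90.9, 61.3]), 27.5, 20.2, np.int32(367))]
stack n 834 z 131.6 x [-40.8  45.7] y [-27.2  29.3] tilt deg [-0.3   0.55]
stack n 333 z 131.4 x [-41.7  41. ] y [-24.7  29.3] tilt deg [0.21 0.76]
```

View pics/s.png

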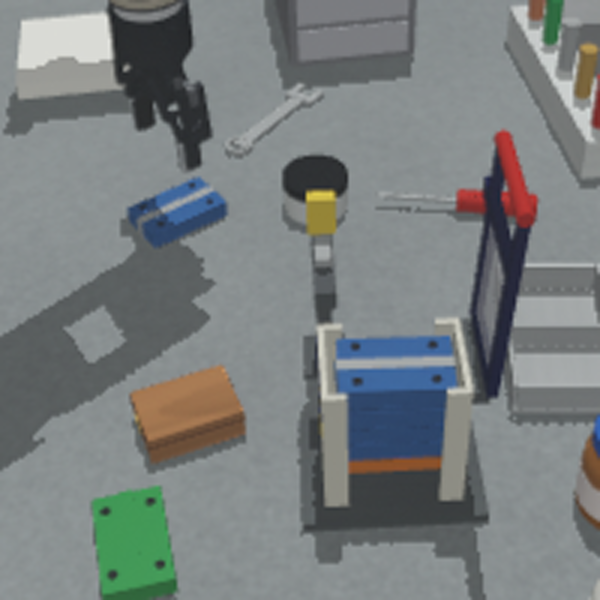

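>>> move_arm:
  deltas: [85,30,1,-0.5,0,0,0,85,30,0,0,0,0,0,85,15,0,0,0,0,0,85,7.5,0,0,0,0,0,85,0,0,0,0,0,0,85,0,0,0,0,0,0]

```text
t: 39.35
tcp_pos: [0.4426, 0.3127, 0.0016]
tool_rot: [0.368, 0.604, -0.366, 0.605]
force: [-0.3, -0.1, -0.3]
finger_gap: 0.995
```

```bash
python3 - <<'E'
from h import *
plan([.441,.3115,-.001],27.3-90)
E
```

```text
t 39.35 tcp [0.4426 0.3127 0.0016] q [ 0.41  0.79  1.79 -0.    0.56  1.5 ] gap 85.0 F [-0.3 -0.1 -0.3]
world d mm [-1.6 -1.2 -2.6] rotvec tool deg [ 0.22  0.01 -0.17]
shift in current tool axes [ 2.6 -2.   0.4]  in target axes [ 2.6 -1.9  0.4]
axes tgt y,z [0.889 0.459 0.   ] [ 0.459 -0.889  0.   ]
```

>>> move_arm:
  deltas: [85,2,-2,0.5,0,0,0,85,0,0,0,0,0,0,30,0,0,0,0,0,0,30,0,0,0,0,0,0,30,0,0,0,0,0,0,30,0,0,0,0,0,0,30,0,0,0,0,0,0,30,0,0,0,0,0,0]
  force: 80

```text
t: 40.15
tcp_pos: [0.4401, 0.311, -0.0011]
tool_rot: [0.367, 0.604, -0.367, 0.605]
force: [-0.5, -0.2, 5.4]
finger_gap: 0.638
```

>>> move_arm:
  deltas: [30,-10,0,0,0,0,0,30,-30,0,0,0,0,0,30,-45,0,0,0,0,0,30,-45,0,0,0,0,0,30,-45,0,0,0,0,0,30,-45,0,0,0,0,0,30,-25,0,0,0,0,0,30,0,0,0,0,0,0,30,0,0,0,0,0,0]

```text
t: 41.05
tcp_pos: [0.439, 0.3104, 0.2427]
tool_rot: [0.366, 0.605, -0.367, 0.604]
force: [-0.2, 0.2, -2.9]
finger_gap: 0.635
```

```bash
python3 - <<'E'
from h import *
plan(wp(0,0,240),-96.5)
s=snap('side'); save(s,'t.png',k=1.5)
s=snap('top'); stack(s); print(plates2(s))
E
```

```text
t 41.05 tcp [0.439  0.3104 0.2427] q [ 0.41  0.4   1.64 -0.    1.11  1.5 ] gap 54.2 F [-0.2  0.2 -2.9]
world d mm [ 158.2 -368.4   -2.7] rotvec tool deg [3.402e+01 2.000e-02 6.000e-02]
shift in current tool axes [  2.8 -29.9 399.8]  in target axes [  2.7 198.9 348.1]
axes tgt y,z [ 0.994 -0.113  0.   ] [-0.113 -0.994 -0.   ]
stack n 335 z 131.8 x [-41.6  40.9] y [-24.6  29.2] tilt deg [ 0.13 -0.38]
[]
```

View pics/t.png

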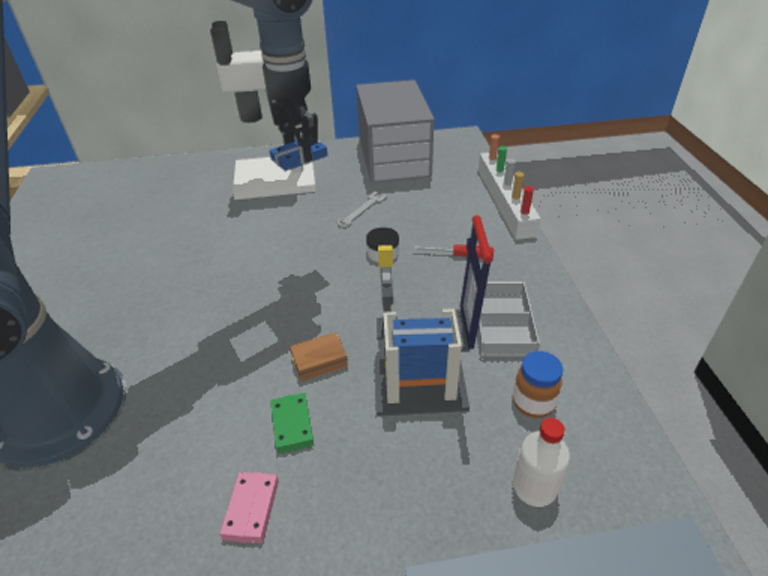

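>>> move_arm:
  deltas: [30,0,0,0,8.5,0,0,30,0,0,0,8.5,0,0,30,0,0,0,8.5,0,0,30,0,0,0,8.5,0,0,30,0,22,39,0,0,0,30,0,22,39,0,0,0,30,0,22,39,0,0,0,30,0,22,39,0,0,0,30,0,22,39,0,0,0,30,0,22,39,0,0,0]

```text
t: 42.15
tcp_pos: [0.5436, 0.0617, 0.2405]
tool_rot: [-0.526, -0.472, 0.529, -0.469]
force: [0.1, -0.3, -2.6]
finger_gap: 0.632
```

>>> move_arm:
  deltas: [30,0,22,39,0,0,0,30,0,22,39,0,0,0,30,0,22,36,0,0,0,30,20,0,0,0,0,0,30,20,0,0,0,0,0,30,0,0,0,0,0,0,30,0,0,0,0,0,0]

```text
t: 42.85
tcp_pos: [0.5961, -0.057, 0.2011]
tool_rot: [-0.527, -0.472, 0.528, -0.47]
force: [0.4, 0.2, -2.3]
finger_gap: 0.636
```

```bash
python3 - <<'E'
from h import *
plan(wp(0,0,115),-96.5)
s=snap('side'); save(s,'u.png',(180,60,380,260),3); stack(s)
E
```

```text
t 42.85 tcp [ 0.5961 -0.057   0.2011] q [-0.28  0.53  1.53 -0.    1.09  1.4 ] gap 54.3 F [ 0.4  0.2 -2.3]
world d mm [  1.1  -1.  -86.1] rotvec tool deg [ 0.02 -0.04  0.26]
shift in current tool axes [86.1  1.6  0.9]  in target axes [86.1  1.2  0.9]
axes tgt y,z [ 0.994 -0.113  0.   ] [-0.113 -0.994 -0.   ]
stack n 837 z 131.5 x [-40.7  45.7] y [-27.1  29.5] tilt deg [0.04 0.55]
```

View pics/u.png

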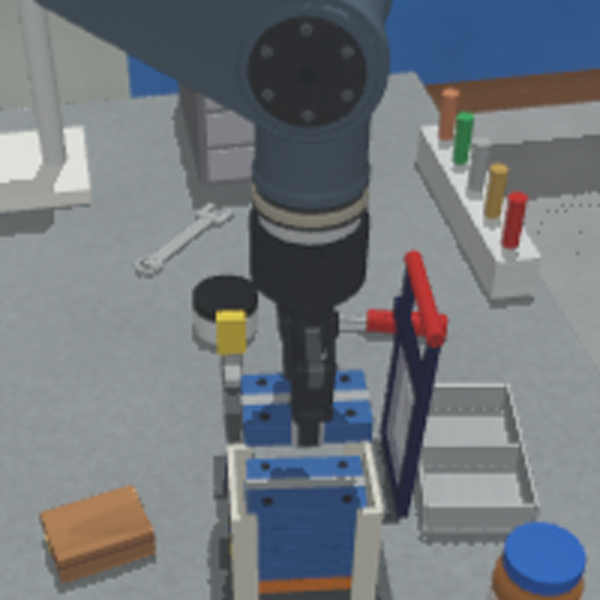

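>>> move_arm:
  deltas: [30,25,0.5,1,0,0,0,30,20,0,0,0,0,0,30,10,0,0,0,0,0,30,10,0,0,0,0,0,30,10,0,0,0,0,0,30,9,0,0,0,0,0,30,4,0,0,0,0,0,30,0,0,0,0,0,0,30,0,0,0,0,0,0]

```text
t: 43.8
tcp_pos: [0.5978, -0.0584, 0.1155]
tool_rot: [0.528, 0.471, -0.527, 0.471]
force: [-0.5, 0.2, -0.3]
finger_gap: 0.634
```

>>> move_arm:
  deltas: [85,0,0,0,0,0,0,85,0,0,0,0,0,0,85,0,0,0,0,0,0,85,0,0,0,0,0,0,85,-20,0,0,0,0,0,85,-40,0,0,0,0,0,85,-40,0,0,0,0,0,85,-40,0,0,0,0,0,85,0,0,0,0,0,0,85,0,0,0,0,0,0]

```text
t: 44.8
tcp_pos: [0.598, -0.0585, 0.2564]
tool_rot: [0.528, 0.47, -0.527, 0.472]
force: [-0.6, 0.5, -0.0]
finger_gap: 0.994
```

```bash
python3 - <<'E'
from h import *
plan(wp(40,0,380),-6.5)
for n in ('side','top'):
    s=snap(n); print(n); stack(s)
    for p in plates2(s): print(p)
    if n=='side': save(s,'v.png',(180,60,380,260),3)
    h=hsv(s);P=s['P'];z=P[...,2]
    m=((h[...,0]<6)|(h[...,0]>174))&(h[...,1]>150)&(z>.25)&(z<.33)&(P[...,0]>.6)&(P[...,0]<.75)&(P[...,1]>-.15)&(P[...,1]<.02)
    q=P[m]; print('bar',len(q)); 
    if len(q)>5: print(q.mean(0).round(4),q.min(0).round(4),q.max(0).round(4))
E
```

```text
t 44.8 tcp [ 0.598  -0.0585  0.2564] q [-0.28  0.47  1.47 -0.    1.2   1.4 ] gap 84.9 F [-0.6  0.5 -0. ]
world d mm [ 39.   -4.  123.6] rotvec tool deg [-89.98   0.14  -0.09]
shift in current tool axes [-123.5   39.5   -0.3]  in target axes [-123.6    0.4   39.2]
axes tgt y,z [0.113 0.994 0.   ] [ 0.994 -0.113 -0.   ]
side
stack n 785 z 133.7 x [-40.8  45.2] y [-29.9  26.6] tilt deg [0.05 0.48]
bar 173
[ 0.6719 -0.0746  0.3123] [ 0.6638 -0.1125  0.3031] [ 0.6825 -0.0229  0.3158]
top
stack 0
bar 0
```

View pics/v.png

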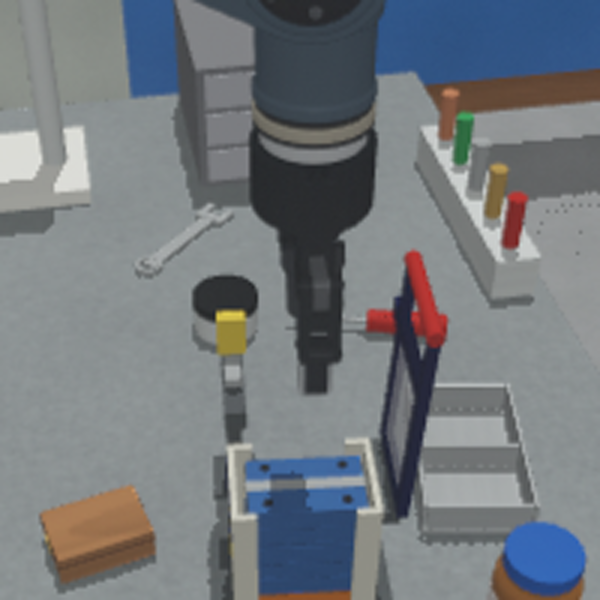

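>>> move_arm:
  deltas: [85,-45,0,0,0,0,0,60,-45,0,0,0,0,0,45,-20,0,0,-8.5,0,0,45,0,0,0,-8.5,0,0,45,0,0,0,-8.5,0,0,45,0,0,0,-8.5,0,0,45,0,0,0,-8.5,0,0,45,0,0,0,-8.5,0,0,45,0,0,0,-8.5,0,0,45,0,0,0,-8.5,0,0]

```text
t: 45.9
tcp_pos: [0.5968, -0.0582, 0.3625]
tool_rot: [0.172, 0.688, -0.172, 0.684]
force: [0.1, 0.0, -0.2]
finger_gap: 0.533
```

>>> move_arm:
  deltas: [45,0,0,0,-8.5,0,0,45,0,0,0,-8.5,0,0,45,0,0,0,-5,0,0,45,0,0,38,0,0,0,45,0,0,38,0,0,0,45,0,0,0,0,0,0,45,0,0,0,0,0,0,45,0,0,0,0,0,0]

```text
t: 46.7
tcp_pos: [0.672, -0.0667, 0.3636]
tool_rot: [0.04, 0.707, -0.04, 0.705]
force: [-0.4, 0.3, 0.3]
finger_gap: 0.524
```

```bash
python3 - <<'E'
from h import *
plan([.674,-.0668,.292],-6.5)
s=snap('side'); save(s,'w.png',(180,60,380,260),3)
E
```

```text
t 46.7 tcp [ 0.672  -0.0667  0.3636] q [-0.26  0.5   1.12 -0.    1.53 -0.15] gap 44.8 F [-0.4  0.3  0.3]
world d mm [  2.   -0.1 -71.6] rotvec tool deg [ 0.02 -0.21 -0.03]
shift in current tool axes [71.6  0.1  2.3]  in target axes [71.6  0.1  2. ]
axes tgt y,z [0.113 0.994 0.   ] [ 0.994 -0.113 -0.   ]
```

View pics/w.png

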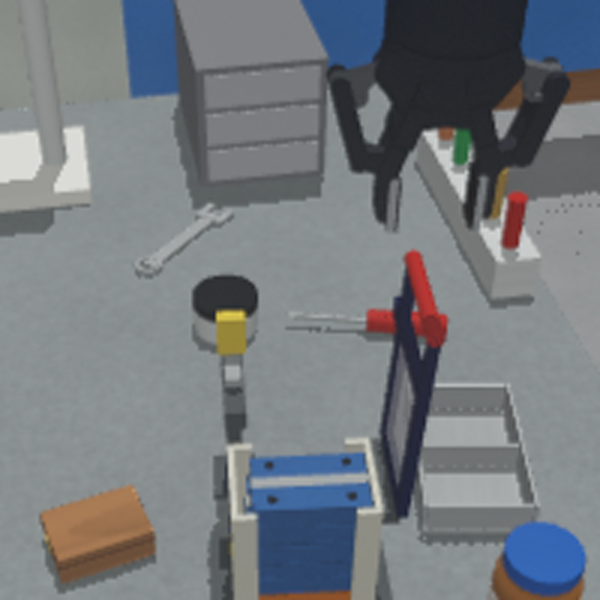

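>>> move_arm:
  deltas: [45,30,0,1,0,0,0,45,30,0,0,0,0,0,45,10,0,0,0,0,0,45,0,0,0,0,0,0,0,0,0,0,0,0,0,0,0,0,0,0,0,0,0,0,0,0,0,0,0,0,0,0,0,0,0,0,0,0,0,0,0,0,0]
  force: 30

```text
t: 47.65
tcp_pos: [0.6749, -0.0673, 0.2973]
tool_rot: [0.04, 0.705, -0.04, 0.707]
force: [-1.1, 0.8, 5.5]
finger_gap: 0.125
```

```bash
python3 - <<'E'
from h import *
plan(wp(-103,0,129),-6.5)
s=snap('side'); save(s,'x.png',(180,60,380,260),3)
E
```

```text
t 47.65 tcp [ 0.6749 -0.0673  0.2973] q [-0.26  0.54  1.21 -0.    1.38 -0.15] gap 10.7 F [-1.1  0.8  5.5]
world d mm [-180.    20.9 -168.3] rotvec tool deg [0.02 0.19 0.04]
shift in current tool axes [ 167.7    0.6 -181.8]  in target axes [ 168.3    0.4 -181.3]
axes tgt y,z [0.113 0.994 0.   ] [ 0.994 -0.113 -0.   ]
```

View pics/x.png

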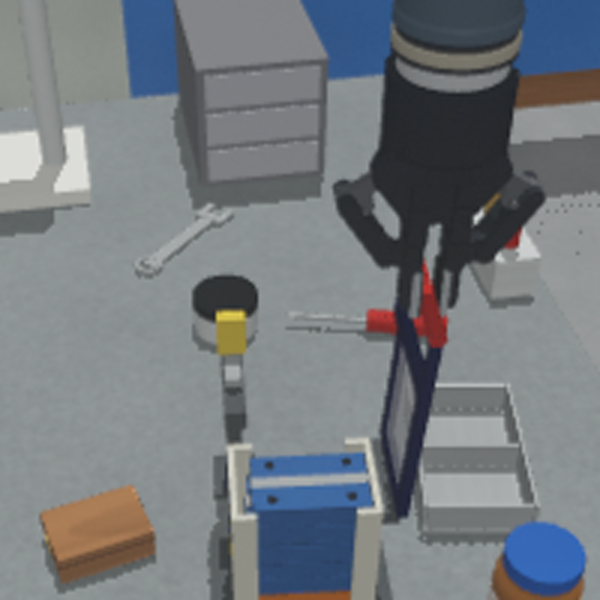

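```bash
python3 - <<'E'
import numpy as np
a=np.radians(np.linspace(94.5,1.4,16)); p=168*np.c_[-np.sin(a),-np.cos(a)]
p-=p[0]; q=p.round(); print(len(a)-1); print(np.diff(q,axis=0).astype(int).tolist(), q[-1])
E
```

```text
15
[[0, -18], [1, -18], [4, -18], [5, -18], [7, -16], [9, -16], [11, -15], [12, -13], [14, -12], [14, -11], [16, -9], [17, -7], [17, -5], [18, -4], [18, -1]] [ 163. -181.]
```

>>> move_arm:
  deltas: [0,0,0,-18,0,0,0,0,1,0,-18,0,0,0,0,4,0,-18,0,0,0,0,5,0,-18,0,0,0,0,7,0,-16,0,0,0,0,9,0,-16,0,0,0,0,11,0,-15,0,0,0,0,12,0,-13,0,0,0]

```text
t: 48.5
tcp_pos: [0.5443, -0.0528, 0.2476]
tool_rot: [0.039, 0.704, -0.041, 0.708]
force: [1.9, -0.5, 2.5]
finger_gap: 0.127
```

>>> move_arm:
  deltas: [0,14,0,-12,0,0,0,0,14,0,-11,0,0,0,0,16,0,-9,0,0,0,0,17,0,-7,0,0,0,0,17,0,-5,0,0,0,0,18,0,-4,0,0,0,0,18,0,-1,0,0,0,0,0,0,0,0,0,0,0,0,0,0,0,0,0]

```text
t: 49.4
tcp_pos: [0.4946, -0.0471, 0.1322]
tool_rot: [0.04, 0.706, -0.04, 0.706]
force: [-0.4, -4.0, -3.5]
finger_gap: 0.128
```

```bash
python3 - <<'E'
from h import *
plan(wp(-103,0,129),-6.5)
s=snap('side'); save(s,'y.png',(180,60,380,260),3)
P=s['P'];h=hsv(s);L=P-W0; c,k=np.cos(YAW),np.sin(YAW)
X=(L[...,0]*c+L[...,1]*k)*1000; Y=(-L[...,0]*k+L[...,1]*c)*1000; Z=P[...,2]*1000
for lo,hi in((-56,-44),(50,62)):
    m=(X>lo)&(X<hi)&(abs(Y)<40)&(Z>135)&(Z<165)&(h[...,0]>105)&(h[...,0]<130)&(h[...,1]>80); print(lo,m.sum(),np.percentile(Z[m],[5,50,95]).round(1))
E
```

```text
t 49.4 tcp [ 0.4946 -0.0471  0.1322] q [-0.32  0.51  1.84 -0.    0.78 -0.21] gap 10.9 F [-0.4 -4.  -3.5]
world d mm [ 0.3  0.8 -3.2] rotvec tool deg [ 0.03 -0.01  0.04]
shift in current tool axes [3.2 0.8 0.2]  in target axes [3.2 0.8 0.2]
axes tgt y,z [0.113 0.994 0.   ] [ 0.994 -0.113 -0.   ]
-56 124 [149.2 151.  152.6]
50 92 [146.7 148.5 149.8]
```

View pics/y.png

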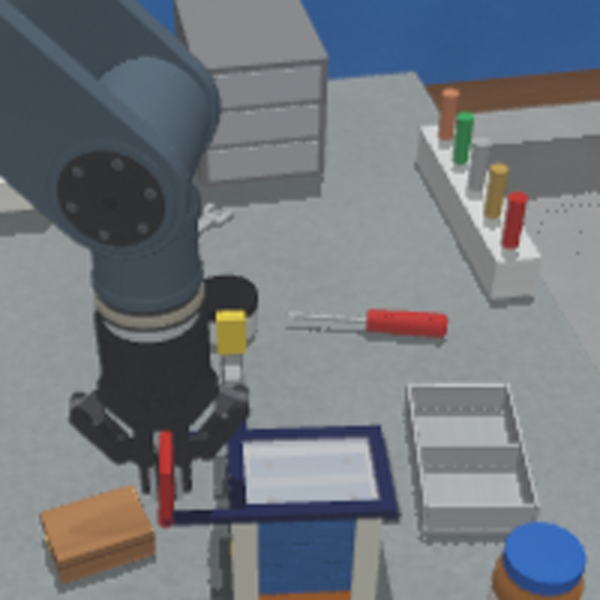

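>>> move_arm:
  deltas: [0,2,0,0,0,0,0,0,2,0,0,0,0,0,0,2,0,0,0,0,0,0,0,0,0,0,0,0,0,0,0,0,0,0,0]

```text
t: 49.95
tcp_pos: [0.4946, -0.0471, 0.1279]
tool_rot: [0.039, 0.705, -0.04, 0.707]
force: [-4.3, -3.6, 12.8]
finger_gap: 0.124
```

```bash
cat >> h.py <<'E'
def lid(s):
    P=s['P'];h=hsv(s);L=P-W0; c,k=np.cos(YAW),np.sin(YAW)
    X=(L[...,0]*c+L[...,1]*k)*1000; Y=(-L[...,0]*k+L[...,1]*c)*1000; Z=P[...,2]*1000
    for lo,hi in((-56,-44),(50,62)):
        m=(X>lo)&(X<hi)&(abs(Y)<40)&(Z>135)&(Z<165)&(h[...,0]>105)&(h[...,0]<130)&(h[...,1]>80); print('lid',lo,m.sum(),np.percentile(Z[m],[5,50,95]).round(1))
    m=(X>-75)&(X<-20)&(Y>60)&(Y<160)&(Z>155)&(Z<205)&(h[...,0]>20)&(h[...,0]<32)&(h[...,1]>150)
    print('thumb',m.sum(),X[m].min().round(1),X[m].max().round(1),Y[m].min().round(1),Y[m].max().round(1))
E
python3 - <<'E'
from h import *
plan(wp(-103,0,129),-6.5)
lid(snap('side'))
E
```

```text
t 49.95 tcp [ 0.4946 -0.0471  0.1279] q [-0.32  0.52  1.85 -0.    0.77 -0.21] gap 10.6 F [-4.3 -3.6 12.8]
world d mm [0.3 0.7 1.1] rotvec tool deg [0.04 0.09 0.07]
shift in current tool axes [-1.1  0.8  0.2]  in target axes [-1.1  0.8  0.2]
axes tgt y,z [0.113 0.994 0.   ] [ 0.994 -0.113 -0.   ]
lid -56 120 [146.3 147.9 149.6]
lid 50 91 [146.6 148.1 149.6]
thumb 117 -58.8 -36.5 120.5 133.7
```

>>> move_arm:
  deltas: [0,1.5,0,0,0,0,0,0,0,0,0,0,0,0,45,0,0,0,0,0,0,45,0,0,0,0,0,0,45,0,0,0,0,0,0,45,0,0,0,0,0,0,45,-30,0,0,0,0,0,45,-45,0,0,0,0,0,45,-30,0,0,0,0,0,45,0,0,0,0,0,0]

```text
t: 51.0
tcp_pos: [0.4972, -0.0473, 0.2334]
tool_rot: [0.039, 0.703, -0.041, 0.709]
force: [0.9, -0.3, -0.3]
finger_gap: 0.53
```

```bash
python3 - <<'E'
from h import *
plan(wp(-48,127,236),-6.5)
s=snap('side');lid(s); save(s,'z.png',(180,60,380,260),3)
E
```

```text
t 51.0 tcp [ 0.4972 -0.0473  0.2334] q [-0.32  0.35  1.75  0.    1.03 -0.21] gap 45.3 F [ 0.9 -0.3 -0.3]
world d mm [ 66.7 120.9   2.6] rotvec tool deg [0.02 0.52 0.09]
shift in current tool axes [ -2.3 127.6  52.7]  in target axes [ -2.6 127.7  52.6]
axes tgt y,z [0.113 0.994 0.   ] [ 0.994 -0.113 -0.   ]
lid -56 123 [146.5 148.3 149.9]
lid 50 95 [146.5 148.1 149.8]
thumb 21 -58.7 -37.3 120.8 133.4
```

View pics/z.png

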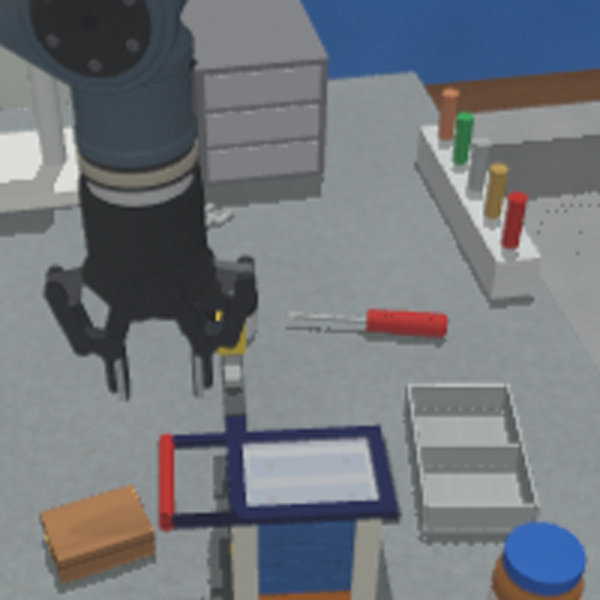

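>>> move_arm:
  deltas: [45,0,0,0,8.5,0,0,45,0,0,0,8.5,0,0,45,0,0,0,8.5,0,0,45,0,0,0,8.5,0,0,45,0,0,0,8.5,0,0,45,0,0,0,8.5,0,0,45,0,0,0,8.5,0,0,45,0,0,0,8.5,0,0,45,0,0,0,8.5,0,0,45,0,0,0,8.5,0,0]

```text
t: 52.05
tcp_pos: [0.493, -0.0461, 0.2275]
tool_rot: [-0.507, -0.493, 0.509, -0.49]
force: [0.4, 0.5, 1.0]
finger_gap: 0.527
```

>>> move_arm:
  deltas: [45,0,0,0,5,0,0,45,0,17,-43,0,0,0,45,0,18,-42,0,0,0,45,0,18,-43,0,0,0,45,0,0,0,0,0,0,45,0,0,0,0,0,0,45,0,0,0,0,0,0]

```text
t: 52.75
tcp_pos: [0.56, 0.074, 0.2281]
tool_rot: [-0.527, -0.472, 0.529, -0.47]
force: [0.3, 0.4, -0.1]
finger_gap: 0.527
```

```bash
python3 - <<'E'
from h import *
plan(wp(-48,127,165),-96.5)
s=snap('side');lid(s)
E
```

```text
t 52.75 tcp [0.56   0.074  0.2281] q [-0.07  0.45  1.59 -0.    1.11  1.62] gap 45.0 F [ 0.3  0.4 -0.1]
world d mm [  3.9  -0.4 -63.1] rotvec tool deg [-0.01  0.03  0.21]
shift in current tool axes [63.1  4.1 -0.1]  in target axes [63.1  3.9 -0.1]
axes tgt y,z [ 0.994 -0.113  0.   ] [-0.113 -0.994 -0.   ]
lid -56 114 [146.7 148.2 150. ]
lid 50 91 [146.4 148.3 149.9]
thumb 111 -58.7 -36.5 120.2 134.6
```

Lid flat (148.2 mm at the front, 148.3 mm at the back). I'll descend, grip the catch and slide it home.

>>> move_arm:
  deltas: [45,25,4,0,0,0,0,45,25,0,0,0,0,0,45,12,0,0,0,0,0,45,0,0,0,0,0,0,0,0,0,0,0,0,0,0,0,0,0,0,0,0,0,0,0,0,0,0,0,0,0,0,0,0,0,0,0,0,0,0,0,0,0]
  force: 30

```text
t: 53.7
tcp_pos: [0.5663, 0.074, 0.1689]
tool_rot: [0.528, 0.47, -0.527, 0.472]
force: [-0.2, -0.2, 5.9]
finger_gap: 0.134
```

>>> move_arm:
  deltas: [0,0,0,10,0,0,0,0,0,0,10,0,0,0,0,0,0,10,0,0,0,0,0,0,10,0,0,0,0,0,0,5,0,0,0,0,0,0,0,0,0,0,0,0,0,0,0,0,0]

```text
t: 54.4
tcp_pos: [0.5615, 0.0309, 0.1689]
tool_rot: [0.529, 0.471, -0.526, 0.471]
force: [0.9, 5.1, 6.1]
finger_gap: 0.134
```

>>> move_arm:
  deltas: [0,0,0,2,0,0,0,0,0,0,2,0,0,0,0,0,0,0,0,0,0,0,0,0,0,0,0,0]

```text
t: 54.8
tcp_pos: [0.5614, 0.0306, 0.1689]
tool_rot: [0.531, 0.472, -0.525, 0.469]
force: [4.0, 15.4, 5.5]
finger_gap: 0.133
```

```bash
python3 - <<'E'
from h import *
plan(wp(-48,82,165),-96.5)
s=snap('side');lid(s)
E
```

```text
t 54.8 tcp [0.5614 0.0306 0.1689] q [-0.15  0.52  1.66  0.01  0.96  1.53] gap 11.4 F [ 4.  15.4  5.5]
world d mm [-2.6 -1.7 -3.9] rotvec tool deg [-0.12 -0.56 -0.21]
shift in current tool axes [ 3.9 -2.5  2. ]  in target axes [ 3.9 -2.4  2. ]
axes tgt y,z [ 0.994 -0.113  0.   ] [-0.113 -0.994 -0.   ]
lid -56 113 [146.5 148.1 149.9]
lid 50 89 [146.4 148.1 149.8]
thumb 1 -56.5 -56.5 77.3 77.3
```

At the stop: the force rises and it doesn't move. I'll ease off, release and retract.

>>> move_arm:
  deltas: [0,0,0,-3,0,0,0,0,0,0,0,0,0,0,45,0,0,0,0,0,0,45,0,0,0,0,0,0,45,0,0,0,0,0,0,45,-25,0,0,0,0,0,45,-45,0,0,0,0,0,45,-45,-30,0,0,0,0,45,0,-45,0,0,0,0,45,0,-45,0,0,0,0]

```text
t: 55.85
tcp_pos: [0.4429, 0.0412, 0.2803]
tool_rot: [0.528, 0.47, -0.527, 0.472]
force: [-0.7, 0.9, -0.5]
finger_gap: 0.531
```

```bash
python3 - <<'E'
from h import *
s=snap('side');lid(s); print(plates2(s)); save(s,'end.png',k=1.5)
t=snap('top'); save(t,'endt.png',k=1.5)
d=np.load('side0.npz'); s0=dict(s); s0['image']=d['image']; s0['P']=d['P']; print('initial:'); lid(s0)
E
```

```text
lid -56 129 [146.9 148.2 150.1]
lid 50 96 [146.8 148.3 150. ]
thumb 114 -57.8 -37.3 75.5 88.1
[]
initial:
lid -56 128 [146.7 148.3 150.1]
lid 50 93 [146.3 148.2 150. ]
thumb 113 -57.8 -37.2 75.5 87.8
```

View pics/end.png

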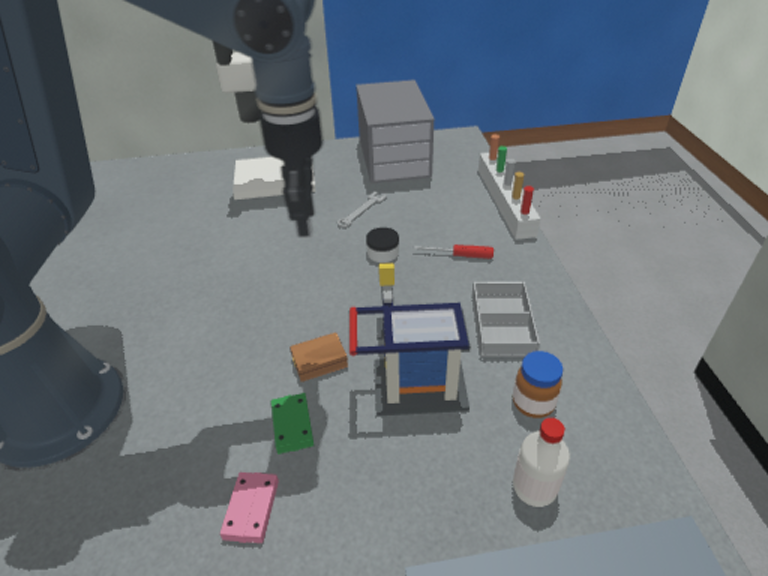

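View pics/endt.png

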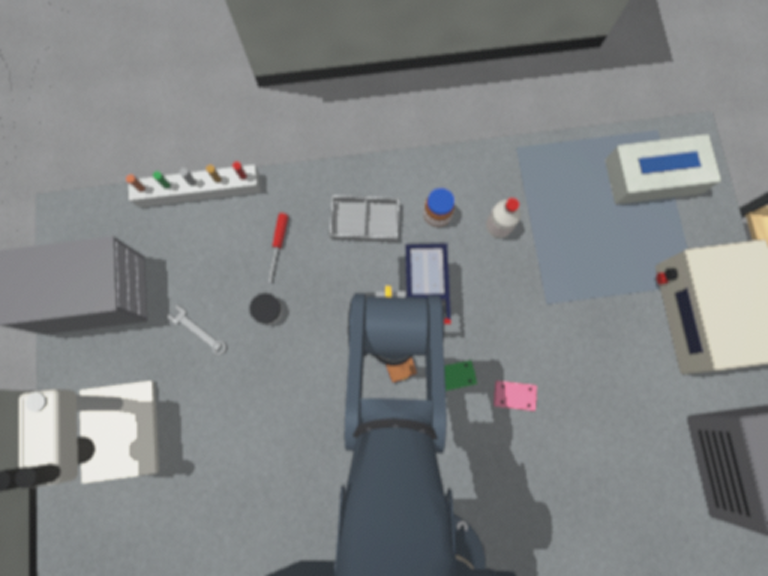

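The final pictures show the lid flat and the catch at its initial home reading. No blue plates are left on the bench, and the other items look undisturbed.

>>> move_arm:
  deltas: [45,0,0,0,0,0,0,45,0,0,0,0,0,0,45,0,0,0,0,0,0]

```text
t: 56.25
tcp_pos: [0.4448, 0.0412, 0.2793]
tool_rot: [0.528, 0.47, -0.527, 0.471]
force: [0.5, 0.3, -0.0]
finger_gap: 0.522
```

```bash
python3 -c "
from station import job; print(job.sign_off())"
```

```text
the job is handed in; nothing more can be done
None
```

The job is done and handed in at about 56 s. I slid the catch clear, opened the lid, stacked all five blue plates on the orange platform, shut the lid and slid the catch home again.

- **Stack:** after the fifth plate the top was about 134 mm above the bench, roughly 6 mm below the rim. The fitted tilt was about 0.5°, within the spread I saw between readings.
- **Lid:** it reads 148.2 mm at the front and 148.3 mm at the back, against 148.3 and 148.2 mm at the start.
- **Catch:** the thumb-piece spans 75.5 to 88.1 mm along the well's y, against 75.5 to 87.8 mm at the start. It had also stopped moving when I pushed it against its end.
- **Bench:** no blue plates are left. The green and pink look-alikes and the other items look unmoved in the pictures, but I did not measure them.

No checks failed. I saw no sign of the grip slackening or of a plate being knocked aside.

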